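# Fit the battery in the kit's lamp base and snap its locking cap on

## Task

Put the silver battery with the red end into the recess of the white lamp base, its terminals towards the brass contacts and away from the steel stud, and press it down flush. Then push the blue locking cap down onto the steel stud until it clicks and is fully home, and finish while still holding the cap pressed down firmly, without letting go. Leave the other things on the table where they are.

Things in the scene. Friction and masses are not known exactly. Their poses are not given: they have to be found in the camera images.
- base: White lamp base fixed to the table, 100 (x) x 150 (y) x 30 mm high, upright. Origin: centre of its underside. Top face: battery recess centred at y = +25 mm, with two brass contacts at its +y end (flat tabs also on the top face there), and the steel stud at y = -15 mm. A lamp 9 mm high stands at x = +37, y = -62 mm; the rest of the top is clear.
- recess (a point): Centre of the recess mouth, level with the base's top face; axes as the base. 30 mm (x) by 52 mm (y), with a 3 mm bevel round the mouth. Its grey floor plate starts 7 mm below the top face, so that a battery set on it stands proud by 8 to 10 mm; a push of about 6 N slides the plate down to its stop 18 mm below the face (battery then 0.5 mm below it), and it stays where it is pushed.
- stud_top (a point): Top of the stud, 20 mm above the base's top face. Stud 13 mm in diameter, tapered tip; four sprung balls stand out to 20 mm diameter, 8.8 mm above the face. The cap drops loosely over it till its underside is 12 mm above the face, takes 8 to 15 N to pass the balls, clicks (force drops away) at 11 to 9 mm, and then goes on down freely till it rests on the face.
- battery_mid (a point): Centre of the loose battery to fit, silver with a red end, lying flat on the table: 26.5 (x) x 48.5 (y, its length) x 17.5 mm (z, up), 30 to 65 g. +y points to the red end with the two terminals, and in the recess must point as the base's +y. The gap all round it in the recess is 1.75 mm.
- battery_end (a point): Middle of the terminal end of the battery, 24 mm along its +y from its centre; axes as the battery.
- cap_mid (a point): Centre (15 mm above the underside) of the loose blue locking cap, standing upright, bore down: flange 48 mm in diameter, 8 mm high, and above it a round grip 32 mm in diameter; 30 mm high in all, 30 to 55 g. Blind bore, lip 16.4 mm in diameter. Home, its flange overlaps the battery's end by about 8 mm.
- beaker_small: Bystander: small milky beaker, 48 mm across, 55 mm high; origin at its foot.
- beaker_large: Bystander: larger milky beaker, 64 mm across, 75 mm high; origin at its foot.
- dropper_red: Bystander: red dropper bottle with a white spout, 26 mm across, 94 mm high; origin at its foot.
- dropper_yellow: Bystander: yellow dropper bottle with a white spout, 26 mm across, 94 mm high; origin at its foot.
- spare_battery: Bystander: another battery of the same size, dark grey with a green end, lying flat; not to be used. Origin at its underside.
- coin_cells: Bystander: flat blue card 75 x 45 x 3 mm with one coin cell on it; origin at its underside.
- wash_bottle: Bystander: milky wash bottle with a blue cap and spout, 68 mm across, 200 mm high; origin at its foot.
There are look-alikes about, which are no part of the job. What is shaped like the part that bears battery_mid but pink or purple is not meant. What is meant by the part that bears cap_mid is not brown, and is the smaller of those in its own colour.

How it is judged:
On the way, in this order (a step that is already met when the one before it is completed fails the run):
1. the battery lies flush in the recess, terminals towards the brass contacts (horizontal distance between battery_mid and recess below 0.005 m and z of battery_mid in the frame of base below 0.0224 m and angle between battery_mid's own z axis and vertical below 0.08 rad and y of battery_end in the frame of base above 0.04 m), for 0.2 s.
2. the cap has snapped fully home on the stud and is still pressed down (z of cap_mid in the frame of base below 0.0465 m and horizontal distance between cap_mid and stud_top below 0.004 m and angle between cap_mid's own z axis and vertical below 0.07 rad and contact force between cap and base above 4 N and contact force between any of the fingers, the arm and cap above 3 N), for 0.5 s.
At the end, for the whole second after the job is handed in: Battery level in the recess, at most 1.2 mm proud of the top face, terminals towards the brass contacts; cap upright on the stud, centred within 4 mm, its underside within 1.5 mm of the top face; the robot still on the cap, pressing it on the base with over 4 N (all of step 1 and all of step 2); the arm keeps its last pose, push and grip.
It fails at once if a bystander is moved by more than 30 mm (distance of any of beaker_small, beaker_large, dropper_red, dropper_yellow, spare_battery, coin_cells, wash_bottle from where it was at the start of the episode above 0.03 m).
It also fails if it takes over 69 s, if anything falls off the work surface, if the arm or the gripper's body presses on something with over 40 N, if the wrist force passes 120 N, or if a joint passes its speed limit or range.

## Robot

A 7-joint arm with a two-finger parallel gripper is mounted at the origin on the work surface. World frame = base frame: x ahead of the robot, y to its left, z up, the work surface at z = 0. Lengths are in m, angles in rad, forces in N, time in s.
With the tool pointing down it reaches from about 0.425 to 0.875 m from the base axis. Payload 4.7 kg.
Tool frame: the origin (TCP) lies midway between the tips of the shut fingers; the grasp point (between the pads) lies 19 mm behind it; z points along the fingers, y is the direction in which the jaws open and shut (so a half turn about z gives the same grasp; the last joint's range is limited). The gripper opens to 87 mm and grips with 3 to 60 N. Pads are 19 mm wide; open, the fingers measure 117 mm over their backs; the gripper's body (75 mm by 190 mm) begins 51 mm behind the grasp point.
Start: joints at [1.363, 0.321, -0.07, 1.45, 0.023, 1.371, -0.057], TCP at [0.143, -0.634, 0.2] pointing down, gripper open.
Joint ranges: [-2.86, 2.86], [-0.3, 2.09], [-1.38, 1.24], [0.06, 2.45], [-1.56, 4.7], [0.09, 2.05], [-2.69, 2.69]. Speed limits (rad/s): [2.57, 2.57, 3.14, 3.14, 3.14, 3.14, 3.14].

## Interface

Orientations are given as a rotation vector (axis times angle).
In Python, from bench import * gives the robot as it stands. The module is installed in compiled form; this text tells all that it offers.
- The arm moves only by the tool play_rows, never from a script. Its argument "series" is one flat list of numbers, 7 for each row, row after row: the opening in per cent of the stroke, from 0 (shut) to 100 (fully open), then the shift along the tool's x, y, z in m, then the turn, a rotation vector about the tool's x, y, z in degrees. In form: [fingers, tx, ty, tz, rx, ry, rz, fingers, tx, ty, tz, rx, ry, rz, ...]. A call has 1 to 10 rows; each row is the pose to reach, as a shift and turn from the pose commanded when the call began, along the tool's axes at that moment; what a row does not reach only later rows make up. A row lasts 1/12 s, in which the tool goes at most 41.7 mm and 7.16 degrees, less where a joint would pass 70% of its speed; a pose out of reach is approached as far as the arm can. A call with a gripper value outside its range is refused whole. The fingers move at their own pace and stop on an object; "force" is the grip in N (left out, the last holds). Time passes only in rows, so rows that repeat a pose let the fingers close. It gives the time, the measured TCP pose, the force and the opening at its end, in the units of the state.
- get_state(): the state, without advancing time (a new reading comes with each control period).
- get_image(name): name is "side" or "top"; returns a dict with "frame" (400x640x3 uint8, red, green, blue), "fx", "fy", "cx", "cy" (pixels), "D" ([k1, k2, p1, p2, k3] as OpenCV has them; the pictures are not rectified), "R" (3x3) and "t" (3): a world point X has camera coordinates R X + t. Camera axes: x right, y down, z forward; pixel columns grow to the right and rows downward; lengths in m; the calibration is good to about 2 mm. A picture is of the moment at which its call begins. There is no depth.
- close_job(): hands the job in, once; it reports no verdict.
The state is a dict: "time": time; "joint_positions": joint angles; "qd": joint speeds; "joint_torque": joint torques, N m; "position": TCP position; "tool_rot": TCP orientation; "ft_force": force on the tool from outside, world axes, zero at the start; "torque": the same for the moment, N m; "grip_width": opening from 0.0 (shut) to 1.0 (fully open).
Only numpy, scipy, OpenCV 4.12 (cv2) and the standard library are available. Lean on these libraries where they do the work, as an engineer would, in place of code of your own. Each camera call takes 0.05 s, during which the arm holds its last target.

## Working session

There is one attempt and no reset: what is moved stays moved. The work goes in short steps, Python scripts to look and compute and a tool call to move; the robot and the scene stay as the last step left them, time stands still between calls to the robot, and variables do not carry over. Pictures are saved under pics/ and viewed, and the job is handed in when it is done.

Besides the shell and the picture viewer there is one more tool, called after "Call:" in YAML: its name, and indented under it one key for each argument. play_rows: Moves the arm, as the interface text tells. Its arguments: {"type":"object","properties":{"series":{"type":"array"},"force":{"type":"number"}},"required":["series"]}

```bash
mkdir -p pics; cat > h.py <<'E'
import numpy as np, cv2
from bench import *
def K(c): return np.array([[c['fx'],0,c['cx']],[0,c['fy'],c['cy']],[0,0,1.]])
def snap(name,fn):
    c=get_image(name); cv2.imwrite(f'pics/{fn}.png',c['frame'][:,:,::-1]); np.save(f'pics/{fn}.npy',c,allow_pickle=True); return c
def load(fn): return np.load(f'pics/{fn}.npy',allow_pickle=True).item()
def ray(c,uv):
    p=cv2.undistortPoints(np.array([[uv]],float),K(c),np.array(c['D'],float))[0,0]
    R=np.array(c['R']);t=np.array(c['t'])
    return -R.T@t, R.T@np.array([p[0],p[1],1.])
def atz(c,uv,z):
    o,d=ray(c,uv); return o+d*(z-o[2])/d[2]
def proj(c,X):
    R=np.array(c['R'],float)
    return cv2.projectPoints(np.array(X,float).reshape(-1,1,3),cv2.Rodrigues(R)[0],np.array(c['t'],float),K(c),np.array(c['D'],float))[0].reshape(-1,2)
def tri(ca,ua,cb,ub):
    o1,d1=ray(ca,ua);o2,d2=ray(cb,ub);d1/=np.linalg.norm(d1);d2/=np.linalg.norm(d2)
    s=np.linalg.lstsq(np.c_[d1,-d2],o2-o1,rcond=None)[0]
    a=o1+s[0]*d1;b=o2+s[1]*d2; return (a+b)/2,np.linalg.norm(a-b)
def crop(fn,x0,y0,x1,y1,k,out):
    im=cv2.imread(f'pics/{fn}.png')[y0:y1,x0:x1]
    cv2.imwrite(f'pics/{out}.png',cv2.resize(im,None,fx=k,fy=k,interpolation=cv2.INTER_CUBIC))
E
python3 - <<'E'
from h import *
for n in('side','top'):
    c=snap(n,n+'0'); o=-np.array(c['R']).T@np.array(c['t']); print(n,o,np.array(c['R']).round(3).tolist(),c['fx'],c['D'])
s=get_state(); print({k:np.round(v,4).tolist() for k,v in s.items()})
E
```

```text
side [ 0.4927456  -1.16360896  0.76846899] [[0.998, -0.053, -0.016], [-0.042, -0.526, -0.849], [0.036, 0.849, -0.528]] 510.2762600101489 [0.0050971 0.        0.        0.        0.       ]
top [ 0.38922184 -0.00650372  1.11243028] [[0.021, -0.999, 0.03], [-0.988, -0.025, -0.155], [0.156, -0.026, -0.987]] 496.84669855165953 [-0.01731747  0.          0.          0.          0.        ]
{'time': 0.1, 'joint_positions': [1.3631, 0.3217, -0.0701, 1.4515, 0.0226, 1.3708, -0.0569], 'qd': [0.0023, -0.0014, 0.0007, -0.003, 0.0003, 0.0009, 0.0], 'joint_torque': [0.0004, -49.2569, -0.4053, -31.3397, -0.0641, 0.0395, 0.0001], 'position': [0.1428, -0.6336, 0.1995], 'tool_rot': [-3.1206, -0.3475, 0.0005], 'ft_force': [0.7429, 0.7838, -0.3874], 'torque': [0.041, -0.0042, -0.0166], 'grip_width': 0.9973}
```

View pics/side0.png

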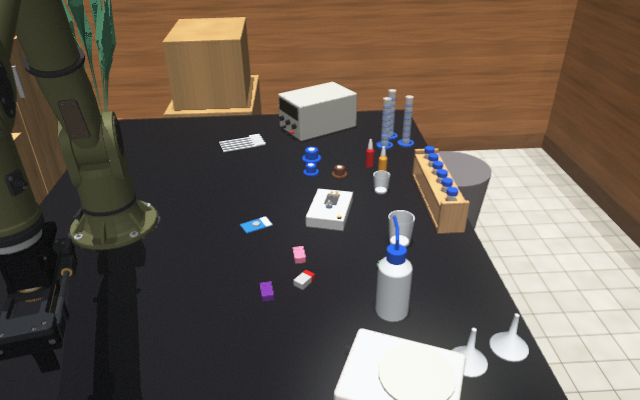

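View pics/top0.png

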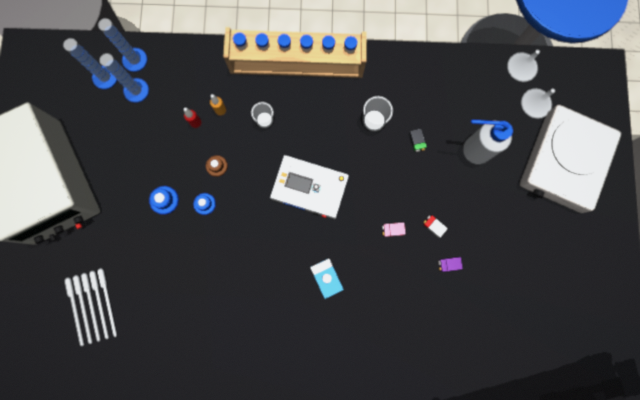

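The overview shows the silver/red battery at top (436,227), the smaller blue cap at top (204,203), and the base at top (310,187) with its brass contacts on the left and lamp on the right. I'll enlarge each.

```bash
python3 - <<'E'
from h import *
a=cv2.imread('pics/top0.png');b=cv2.imread('pics/side0.png')
def cr(im,x0,y0,w,h,k): return cv2.resize(im[y0:y0+h,x0:x0+w],None,fx=k,fy=k,interpolation=cv2.INTER_CUBIC)
cv2.imwrite('pics/c1.png',cr(a,260,145,100,75,8))
cv2.imwrite('pics/c2.png',np.hstack([cr(a,416,207,40,40,10),cr(a,184,183,40,40,10)]))
cv2.imwrite('pics/c3.png',cr(b,295,180,66,50,12))
cv2.imwrite('pics/c4.png',np.hstack([cr(b,285,260,40,40,10),cr(b,292,150,40,40,10)]))
E
```

```text
(no output)
```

View pics/c1.png

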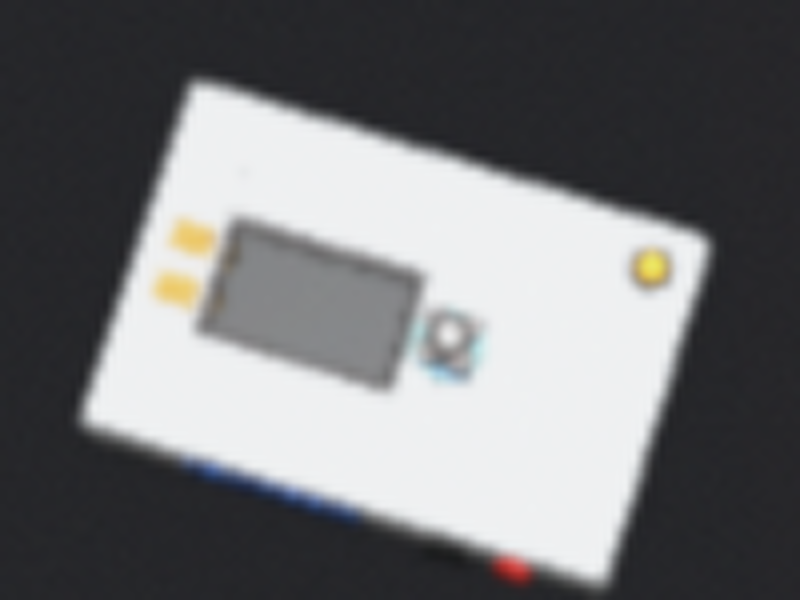

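View pics/c2.png

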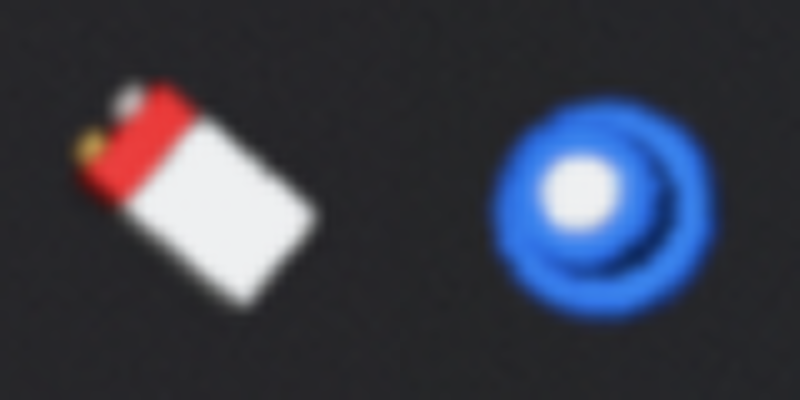

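View pics/c3.png

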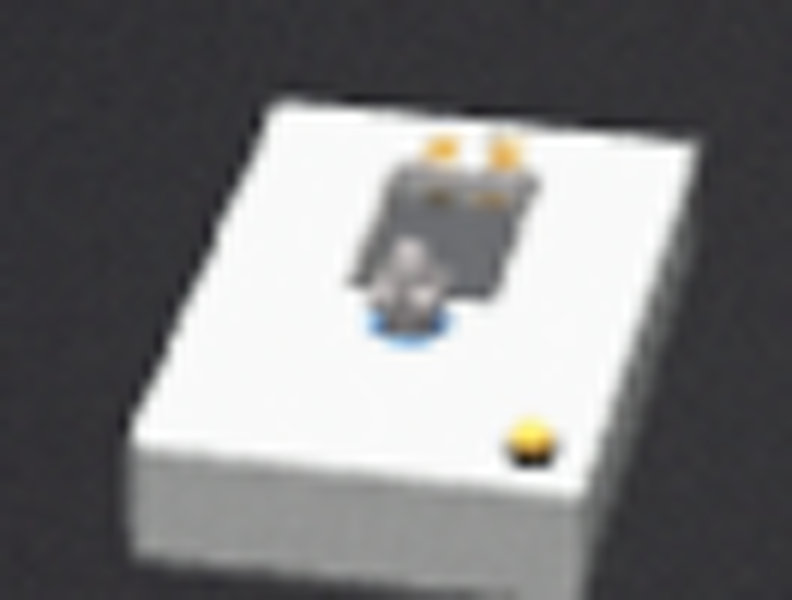

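View pics/c4.png

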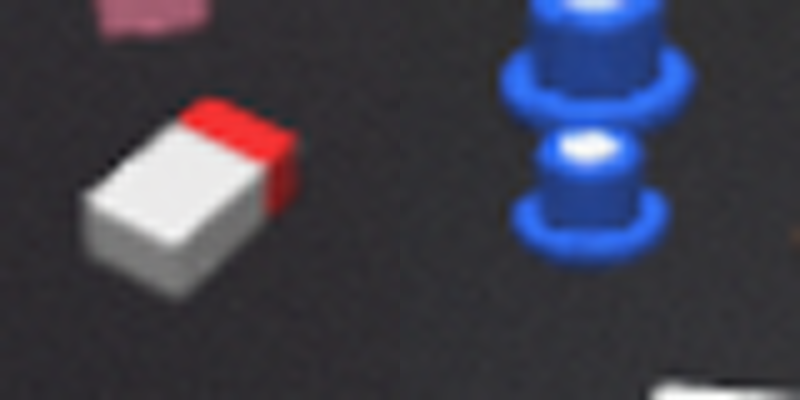

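```bash
python3 - <<'E'
from h import *
from scipy.optimize import least_squares
T=load('top0');S=load('side0')
def px(l,x0,y0,k,dx=0): return [((u-dx+.5)/k-.5+x0,(v+.5)/k-.5+y0) for u,v in l]
def model(p,P):
    c,s=np.cos(p[2]),np.sin(p[2]); P=np.array(P,float)
    return np.c_[p[0]+c*P[:,0]-s*P[:,1],p[1]+s*P[:,0]+c*P[:,1],P[:,2]]
def fit(sets,g,lab):
    f=lambda p:np.concatenate([(proj(c,model(p,P))-np.array(u)).ravel() for c,P,u in sets])
    r=least_squares(f,g,loss='soft_l1'); print(lab,r.x[:2].round(4),np.degrees(r.x[2]).round(2),'res',f(r.x).round(1).tolist()); return r.x
# base: +y towards contacts
hx,hy=.05,.075
# top corners order: contacts-left-top(192,80)
P4=lambda a,b,z:[(a,b,z),(a,-b,z),(-a,-b,z),(-a,b,z)]
bt=px([(192,80),(710,238),(608,588),(82,425)],260,145,8)
lt=px([(650,268)],260,145,8)
bs=px([(697,140),(583,493),(132,440),(275,102)],295,180,12)
PB=P4(hx,hy,.03)
extra=[(15,51,30),(15,-1,30),(-15,-1,30),(-15,51,30)]
PR=np.array(extra)/1000
rt=px([(236,215),(424,270),(388,390),(197,330)],260,145,8)
rs=px([(538,180),(494,300),(348,285),(397,165)],295,180,12)
for c,u in((T,bt),(S,bs)): print([atz(c,q,.03).round(4).tolist() for q in u])
g=[.42,.02,.0]
for a in (-0.3,):
    fit([(T,PB,bt)],[.43,.02,a],'top');fit([(S,PB,bs)],[.43,.02,a],'side')
    fit([(T,PR,rt)],[.43,.02,a],'recT');fit([(S,PR,rs)],[.43,.02,a],'recS')
    fit([(T,PB,bt),(S,PB,bs),(T,PR,rt),(S,PR,rs)],[.43,.02,a],'all')
# battery
PA=P4(.01325,.02425,.0175)
at=px([(165,80),(318,213),(248,300),(92,168)],416,207,10)
as_=px([(297,140),(178,247),(83,197),(210,95)],285,260,10)
for c,u in((T,at),(S,as_)): print([atz(c,q,.0175).round(4).tolist() for q in u])
fit([(T,PA,at)],[.37,-.26,-.7],'T');fit([(S,PA,as_)],[.37,-.26,-.7],'S');fit([(T,PA,at),(S,PA,as_)],[.37,-.26,-.7],'both')
# cap
print(atz(T,px([(604,208)],184,183,10,400)[0],.006), atz(T,px([(590,200)],184,183,10,400)[0],.03))
print(atz(S,px([(590,212)],292,150,10,400)[0],.008), atz(S,px([(590,150)],292,150,10,400)[0],.03))
E
```

```text
[[0.6497, 0.0717, 0.03], [0.6087, -0.0735, 0.03], [0.5103, -0.047, 0.03], [0.5518, 0.0984, 0.03]]
[[0.6503, 0.0728, 0.03], [0.6089, -0.0734, 0.03], [0.5126, -0.0451, 0.03], [0.552, 0.0986, 0.03]]
top [0.5801 0.0124] -15.6 res [0.2, 0.6, -0.1, 0.3, -0.3, -0.7, 0.2, -0.2]
side [0.5809 0.0131] -15.56 res [-0.3, 0.2, 0.0, -0.2, 0.0, 0.1, 0.3, -0.0]
recT [0.5816 0.0124] -15.13 res [0.2, 1.0, -0.9, 0.8, -0.3, -1.4, 1.0, -0.6]
recS [0.5808 0.0122] -15.78 res [-0.7, 0.1, -0.6, -0.2, 0.8, -0.1, 0.5, 0.3]
all [0.5807 0.0124] -15.6 res [0.2, 0.3, -0.1, 0.0, -0.3, -1.0, 0.1, -0.4, -0.4, 0.3, -0.1, -0.0, -0.1, 0.3, 0.3, 0.1, 0.2, 1.3, -0.8, 1.2, -0.3, -1.1, 1.0, -0.4, -0.8, 0.0, -0.6, -0.3, 0.7, -0.1, 0.4, 0.2]
[[0.5247, -0.263, 0.0175], [0.4957, -0.297, 0.0175], [0.476, -0.281, 0.0175], [0.5046, -0.2464, 0.0175]]
[[0.5243, -0.2641, 0.0175], [0.4962, -0.2988, 0.0175], [0.4754, -0.2804, 0.0175], [0.5051, -0.2467, 0.0175]]
T [ 0.5002 -0.2719] -39.7 res [-0.6, -0.6, 0.9, 0.4, 0.5, 0.6, -0.7, -0.4]
S [ 0.5003 -0.2724] -39.01 res [0.6, -0.7, -0.4, 0.3, -0.3, 0.8, 0.1, -0.4]
both [ 0.5003 -0.2721] -39.39 res [-0.6, -0.6, 1.0, 0.3, 0.6, 0.6, -0.7, -0.4, 0.7, -0.7, -0.5, 0.2, -0.3, 0.6, 0.1, -0.5]
[0.53886303 0.24698461 0.006     ] [0.53730544 0.244638   0.03      ]
[0.53811236 0.24510033 0.008     ] [0.53858404 0.24481917 0.03      ]
```

```bash
python3 - <<'E'
from h import *
T=load('top0');S=load('side0')
for n,uv in dict(wash=(393,315),bl=(400,243),bs=(381,190),dr=(370,166),dy=(383,173),pink=(299,256),bigcap=(311,158),brown=(339,174)).items(): print(n,atz(S,uv,0).round(3))
print('spare',atz(T,(419,140),.017).round(3),'wash top',atz(T,(502,130),.17).round(3))
E
```

```text
wash [ 0.683 -0.389 -0.   ]
bl [ 0.746 -0.14   0.   ]
bs [0.741 0.123 0.   ]
dr [0.73  0.276 0.   ]
dy [0.764 0.226 0.   ]
pink [ 0.491 -0.174  0.   ]
bigcap [0.544 0.348 0.   ]
brown [0.626 0.231 0.   ]
spare [ 0.696 -0.235  0.017] wash top [ 0.678 -0.369  0.17 ]
```

```bash
cat >> h.py <<'E'
from scipy.spatial.transform import Rotation as Ro
def go(x,y,z,psi,s=None):
    s=s or get_state(); Rt=Ro.from_rotvec(s['tool_rot']); p=np.array(s['position'])
    ps=np.radians(psi); D=Ro.from_matrix(np.array([[np.cos(ps),np.sin(ps),0],[np.sin(ps),-np.cos(ps),0],[0,0,-1]]))
    d=Rt.inv().apply(np.array([x,y,z])-p); r=(Rt.inv()*D).as_rotvec(degrees=True)
    print('shift',d.round(4).tolist(),'turn',r.round(2).tolist())
E
python3 - <<'E'
from h import *
go(.5003,-.2721,.10,50.6)
go(.5003,-.2721,.20,50.6)
E
```

```text
shift [0.4282, -0.2738, 0.0999] turn [-0.1, -0.03, -37.89]
shift [0.4282, -0.274, -0.0001] turn [-0.1, -0.03, -37.89]
```

Call:
play_rows:
  series: [60,0.428,-0.274,0.02,0,0,-37.9,60,0.428,-0.274,0.02,0,0,-37.9,60,0.428,-0.274,0.02,0,0,-37.9,60,0.428,-0.274,0.02,0,0,-37.9,60,0.428,-0.274,0.02,0,0,-37.9,60,0.428,-0.274,0.02,0,0,-37.9,60,0.428,-0.274,0.02,0,0,-37.9,60,0.428,-0.274,0.02,0,0,-37.9,60,0.428,-0.274,0.02,0,0,-37.9,60,0.428,-0.274,0.02,0,0,-37.9]
  force: 30

```text
time: 0.93
position: [0.4364, -0.3362, 0.1838]
tool_rot: [-2.84, -1.342, 0.001]
ft_force: [1.1, -0.5, 0.6]
grip_width: 0.599
```

```bash
python3 - <<'E'
from h import *
s=get_state();print(s['joint_positions'])
go(.5003,-.2721,.10,50.6)
E
```

```text
[ 0.99086523  0.14341444 -0.41878708  1.71095793  0.06074374  1.30021811
 -0.1280944 ]
shift [0.0901, 0.0087, 0.0838] turn [-0.01, 0.02, -0.0]
```

Call:
play_rows:
  series: [60,0.045,0.004,0.04,0,0,0,60,0.075,0.008,0.07,0,0,0,60,0.075,0.008,0.07,0,0,0,60,0.075,0.008,0.07,0,0,0]

```text
time: 1.27
position: [0.4898, -0.2791, 0.11]
tool_rot: [-2.829, -1.35, 0.002]
ft_force: [-1.1, 1.0, 0.7]
grip_width: 0.6
```

```bash
python3 - <<'E'
from h import *
snap('top','top1');snap('side','side1')
go(.5003,-.2721,.05,50.6)
a=cv2.imread('pics/top1.png');b=cv2.imread('pics/side1.png')
def cr(im,x0,y0,w,h,k): return cv2.resize(im[y0:y0+h,x0:x0+w],None,fx=k,fy=k,interpolation=cv2.INTER_CUBIC)
cv2.imwrite('pics/c5.png',np.hstack([cr(a,390,180,80,100,5),cr(b,265,210,80,100,5)]))
E
```

```text
shift [0.0171, 0.0009, 0.0634] turn [-0.1, 0.04, 0.08]
```

View pics/c5.png

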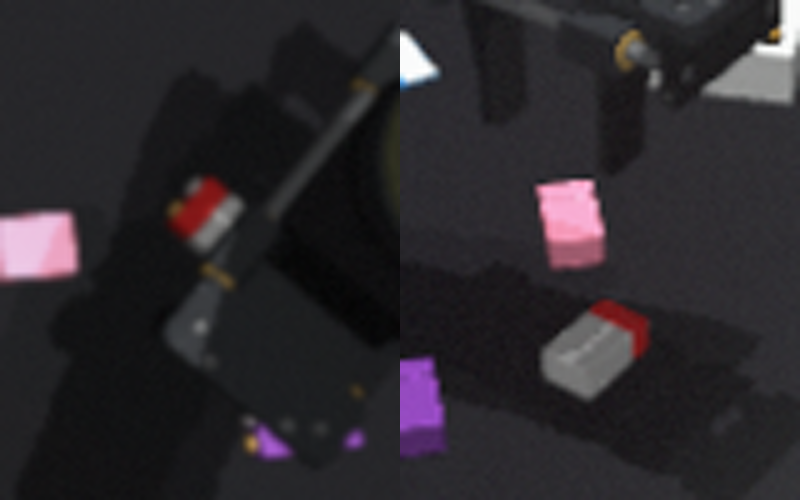

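```bash
python3 - <<'E'
from h import *
s=get_state();print(s['position'],proj(load('side1'),s['position']),proj(load('side1'),[.5003,-.2721,.01]))
E
```

```text
[ 0.48888152 -0.28486099  0.11345119] [[297.38258561 245.80248259]] [[303.91540812 278.88330619]]
```

Call:
play_rows:
  series: [60,0,0,0,0,0,0,60,0,0,0,0,0,0,60,0,0,0,0,0,0,60,0,0,0,0,0,0]

```text
time: 1.7
position: [0.4892, -0.2865, 0.115]
tool_rot: [2.84, 1.339, 0.001]
ft_force: [-0.1, 0.6, 0.4]
grip_width: 0.602
```

```bash
python3 - <<'E'
from h import *
for i in range(2):
    s=get_state();print(s['time'],s['position'],s['ft_force'],np.round(s['qd'],3));get_image('top')
go(.5003,-.2721,.05,50.6)
E
```

```text
1.7 [ 0.48918988 -0.28645752  0.11500249] [-0.09686952  0.59171453  0.43443524] [-0.005  0.003 -0.007  0.005 -0.    -0.001 -0.002]
1.75 [ 0.48924084 -0.28615659  0.11482358] [0.26402283 0.26149309 0.4005043 ] [-0.004  0.003 -0.006  0.002 -0.001 -0.002 -0.001]
shift [0.0177, -0.0003, 0.0646] turn [0.05, 0.02, -0.06]
```

Call:
play_rows:
  series: [60,0.0177,0,0.03,0,0,0,60,0.0177,0,0.06,0,0,0,60,0.0177,0,0.08,0,0,0,60,0.0177,0,0.085,0,0,0,60,0.0177,0,0.085,0,0,0,60,0.0177,0,0.085,0,0,0,60,0.0177,0,0.085,0,0,0]

```text
time: 2.38
position: [0.5019, -0.2723, 0.0309]
tool_rot: [2.838, 1.341, 0.003]
ft_force: [-0.4, 0.4, 0.5]
grip_width: 0.599
```

```bash
python3 - <<'E'
from h import *
snap('side','side2')
s=get_state();print(s['position'],s['ft_force'])
crop('side2',260,220,345,300,9,'c6')
go(.5003,-.2721,.011,50.6)
E
```

```text
[ 0.50194387 -0.27233107  0.0309566 ] [ 0.19140903 -0.21462438  0.13551619]
shift [-0.0009, -0.0015, 0.02] turn [0.19, -0.02, -0.02]
```

View pics/c6.png

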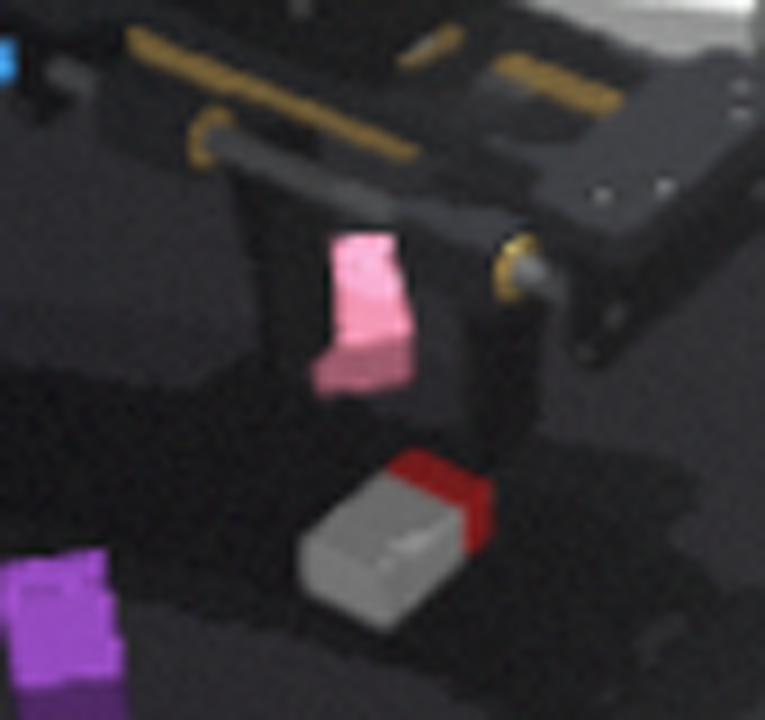

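Call:
play_rows:
  series: [60,-0.001,-0.0015,0.01,0,0,0,60,-0.001,-0.0015,0.02,0,0,0,60,-0.001,-0.0015,0.02,0,0,0,60,-0.001,-0.0015,0.02,0,0,0,60,-0.001,-0.0015,0.02,0,0,0,20,-0.001,-0.0015,0.02,0,0,0,20,-0.001,-0.0015,0.02,0,0,0,20,-0.001,-0.0015,0.02,0,0,0,20,-0.001,-0.0015,0.02,0,0,0,20,-0.001,-0.0015,0.02,0,0,0]
  force: 30

```text
time: 3.27
position: [0.499, -0.2713, 0.0092]
tool_rot: [2.84, 1.343, 0.0]
ft_force: [-0.1, 0.6, 0.3]
grip_width: 0.307
```

```bash
python3 - <<'E'
from h import *
snap('side','side3')
s=get_state();print(s['position'],s['ft_force'],s['grip_width']*87)
crop('side3',260,220,345,300,9,'c7')
go(.5003,-.2721,.011,50.6)
E
```

```text
[ 0.49892892 -0.27127341  0.00916784] [-0.28056769 -0.55610848 -0.02512629] 22.898728007782154
shift [0.0002, 0.0016, -0.0018] turn [0.01, 0.0, 0.01]
```

View pics/c7.png

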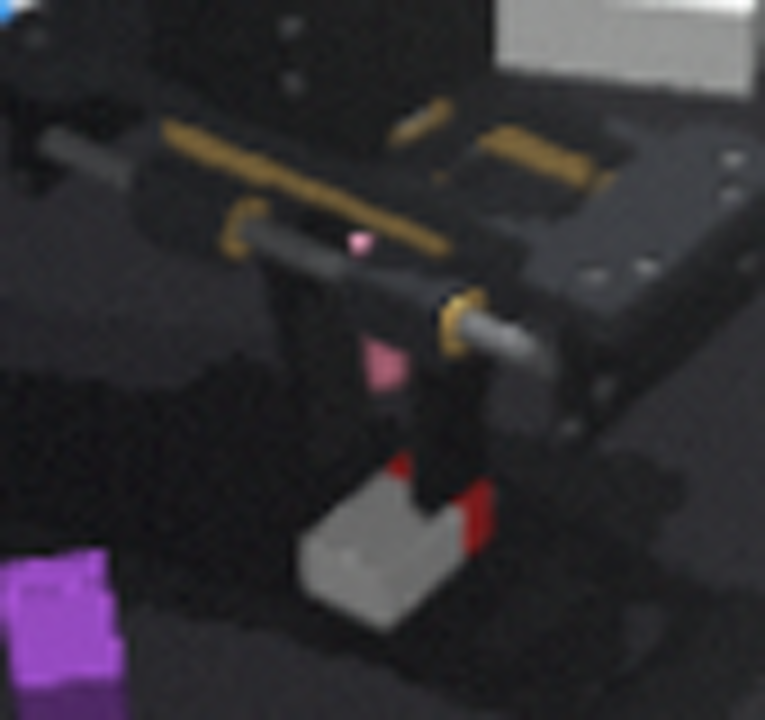

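```bash
python3 - <<'E'
from h import *
c=snap('side','side4');s=get_state();p=np.array(s['position']);R=Ro.from_rotvec(s['tool_rot']).as_matrix()
print(p,s['grip_width']*87,R.round(2).tolist())
k=9
im=c['frame'][220:300,260:345,::-1].copy(); im=cv2.resize(im,None,fx=k,fy=k,interpolation=cv2.INTER_CUBIC); im=np.clip(im.astype(float)*1.8,0,255).astype(np.uint8)
w=s['grip_width']*87e-3/2
for sg in(1,-1):
  for sx in (-.0095,.0095):
    a,b=[proj(c,p+R@np.array([sx,sg*w,z]))[0] for z in(0,-.04)]
    f=lambda q:tuple(int((q[i]-(260,220)[i]+.5)*k) for i in(0,1))
    cv2.line(im,f(a),f(b),(0,255,0),1)
cv2.imwrite('pics/c8.png',im)
E
```

```text
[ 0.49887257 -0.27127903  0.0091195 ] 20.617577314028146 [[0.63, 0.77, 0.0], [0.77, -0.63, -0.0], [-0.0, 0.0, -1.0]]
```

View pics/c8.png

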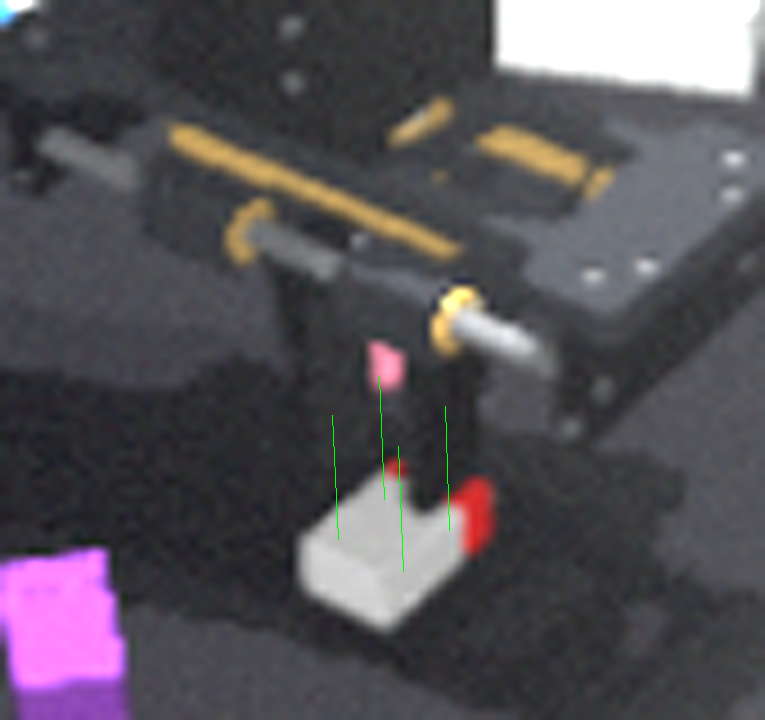

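```bash
python3 - <<'E'
from h import *
c=load('side4');s=get_state();p=np.array(s['position']);R=Ro.from_rotvec(s['tool_rot']).as_matrix()
for z in(.01,.018,.022,.026):
  for u in((410,508),(456,500)):
    q=atz(c,((u[0]+.5)/9-.5+260,(u[1]+.5)/9-.5+220),z); print(z,q.round(4),'tool',(R.T@(q-p)).round(4))
print(s['joint_positions'])
E
```

```text
0.01 [ 0.5034 -0.2623  0.01  ] tool [ 0.0098 -0.0023 -0.0009]
0.01 [ 0.5151 -0.26    0.01  ] tool [ 0.0191  0.0054 -0.0009]
0.018 [ 0.5032 -0.2718  0.018 ] tool [ 0.0024  0.0037 -0.0089]
0.018 [ 0.5149 -0.2695  0.018 ] tool [ 0.0115  0.0113 -0.0089]
0.022 [ 0.5032 -0.2765  0.022 ] tool [-0.0013  0.0067 -0.0129]
0.022 [ 0.5148 -0.2743  0.022 ] tool [ 0.0078  0.0142 -0.0129]
0.026 [ 0.5031 -0.2813  0.026 ] tool [-0.005   0.0096 -0.0169]
0.026 [ 0.5147 -0.279   0.026 ] tool [ 0.004   0.0171 -0.0169]
[ 0.84228005  0.35725831 -0.45535931  1.84722438  0.18657502  0.97891193
 -0.38022617]
```

The fingers closed to 20 mm without touching the battery. They seem to end about 10 mm higher than the measured TCP suggests. I'll probe gently for the real tip height.

Call:
play_rows:
  series: [20,0,0,0.002,0,0,0,20,0,0,0.003,0,0,0,20,0,0,0.004,0,0,0,20,0,0,0.004,0,0,0]

```text
time: 3.7
position: [0.4986, -0.2711, 0.0047]
tool_rot: [-2.84, -1.343, 0.001]
ft_force: [0.1, 0.4, -1.1]
grip_width: 0.197
```

```bash
python3 - <<'E'
from h import *
c=snap('side','side5');s=get_state();p=np.array(s['position']);print(p,s['ft_force'],s['grip_width'])
im=c['frame'][240:300,275:335,::-1]; im=cv2.resize(im,None,fx=12,fy=12,interpolation=cv2.INTER_CUBIC)
im=(255*(im/255.)**.5).astype(np.uint8)
cv2.imwrite('pics/c9.png',im)
E
```

```text
[ 0.49867527 -0.27116894  0.00481562] [-0.40390308  0.3086338   0.4218258 ] 0.20202396420030408
```

View pics/c9.png

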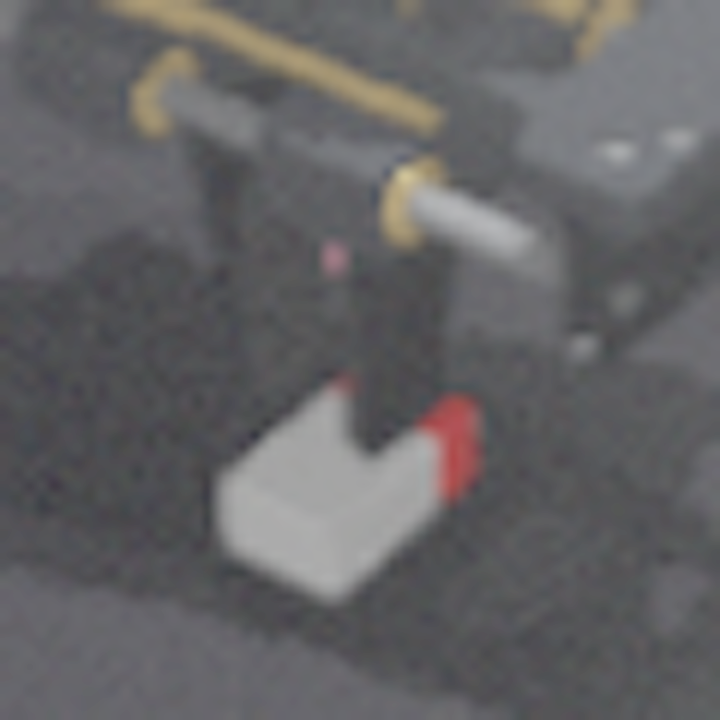

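```bash
python3 - <<'E'
from h import *
c=load('side5');s=get_state();p=np.array(s['position']);R=Ro.from_rotvec(s['tool_rot']).as_matrix()
for z in(.005,.01,.014,.018,.022,.026,.03):
    l=[]
    for u in((375,460),(430,420),(350,430)):
        q=atz(c,((u[0]+.5)/12-.5+275,(u[1]+.5)/12-.5+240),z); l.append((R.T@(q-p)).round(4)[:2].tolist())
    print(z,l)
E
```

```text
0.005 [[0.0102, -0.0005], [0.0256, 0.001], [0.0144, -0.0097]]
0.01 [[0.0055, 0.0032], [0.0209, 0.0047], [0.0097, -0.006]]
0.014 [[0.0019, 0.0061], [0.0171, 0.0076], [0.006, -0.003]]
0.018 [[-0.0018, 0.0091], [0.0134, 0.0106], [0.0023, -0.0]]
0.022 [[-0.0055, 0.012], [0.0096, 0.0135], [-0.0014, 0.003]]
0.026 [[-0.0092, 0.015], [0.0058, 0.0165], [-0.0051, 0.006]]
0.03 [[-0.0129, 0.0179], [0.0021, 0.0194], [-0.0088, 0.009]]
```

Call:
play_rows:
  series: [20,0,0,0.002,0,0,0,20,0,0,0.004,0,0,0,20,0,0,0.004,0,0,0,20,0,0,0.004,0,0,0]

```text
time: 4.08
position: [0.4987, -0.2711, 0.0008]
tool_rot: [-2.84, -1.343, 0.0]
ft_force: [0.1, 0.4, -0.5]
grip_width: 0.2
```

Call:
play_rows:
  series: [20,0,0,0.001,0,0,0,20,0,0,0.002,0,0,0,20,0,0,0.002,0,0,0,20,0,0,0.002,0,0,0]

```text
time: 4.42
position: [0.4988, -0.2712, -0.001]
tool_rot: [-2.84, -1.343, 0.0]
ft_force: [0.2, 0.1, -0.7]
grip_width: 0.2
```

Call:
play_rows:
  series: [20,0,0,0.001,0,0,0,20,0,0,0.002,0,0,0,20,0,0,0.002,0,0,0,20,0,0,0.002,0,0,0]

```text
time: 4.75
position: [0.4988, -0.2712, -0.003]
tool_rot: [-2.84, -1.343, 0.0]
ft_force: [0.6, -0.6, 0.2]
grip_width: 0.201
```

```bash
python3 - <<'E'
from h import *
c=snap('side','side6');s=get_state();p=np.array(s['position']);print(p,s['ft_force'],s['grip_width'])
im=c['frame'][240:300,275:335,::-1]; im=cv2.resize(im,None,fx=12,fy=12,interpolation=cv2.INTER_CUBIC)
im=(255*(im/255.)**.5).astype(np.uint8)
cv2.imwrite('pics/c10.png',im)
E
```

```text
[ 0.4988249  -0.27127382 -0.00297608] [ 0.36212005 -0.20922146  0.68888964] 0.20258642315315198
```

View pics/c10.png

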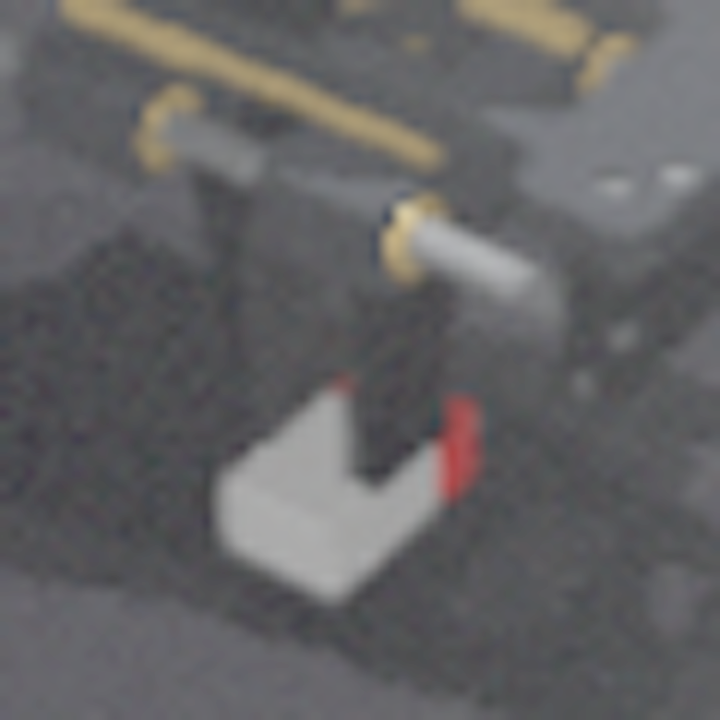

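Call:
play_rows:
  series: [20,0,0,0.001,0,0,0,20,0,0,0.002,0,0,0,20,0,0,0.002,0,0,0,20,0,0,0.002,0,0,0]

```text
time: 5.13
position: [0.499, -0.2714, -0.0041]
tool_rot: [2.84, 1.343, -0.0]
ft_force: [-2.6, 0.7, 5.1]
grip_width: 0.192
```

Call:
play_rows:
  series: [20,0,0,0.001,0,0,0,20,0,0,0.002,0,0,0,20,0,0,0.002,0,0,0,20,0,0,0.002,0,0,0]

```text
time: 5.47
position: [0.4991, -0.2714, -0.0042]
tool_rot: [2.839, 1.342, -0.001]
ft_force: [-5.4, 2.6, 18.7]
grip_width: 0.203
```

Call:
play_rows:
  series: [50,0,0,-0.015,0,0,0,50,0,0.001,-0.015,0,0,0,50,0,0.001,-0.015,0,0,0,50,0,0.001,-0.015,0,0,0,50,0,0.001,-0.015,0,0,0]

```text
time: 5.88
position: [0.499, -0.2716, 0.0072]
tool_rot: [-2.839, -1.342, 0.001]
ft_force: [-0.3, 0.1, -0.1]
grip_width: 0.465
```

Call:
play_rows:
  series: [50,0,0,0.006,0,0,0,50,0,0,0.012,0,0,0,50,0,0,0.018,0,0,0,50,0,0,0.019,0,0,0,50,0,0,0.019,0,0,0,50,0,0,0.019,0,0,0,50,0,0,0.019,0,0,0]

```text
time: 6.47
position: [0.4998, -0.2719, -0.0108]
tool_rot: [2.84, 1.343, 0.0]
ft_force: [-0.5, 0.3, -0.8]
grip_width: 0.502
```

Tips should be about 11 mm above the table here. Closing now.

Call:
play_rows:
  series: [15,0,0,0,0,0,0,15,0,0,0,0,0,0,15,0,0,0,0,0,0,15,0,0,0,0,0,0,15,0,0,0,0,0,0,15,0,0,0,0,0,0,15,0,0,0,0,0,0,15,0,0,0,0,0,0]
  force: 30

```text
time: 7.13
position: [0.4998, -0.272, -0.0107]
tool_rot: [2.84, 1.343, 0.0]
ft_force: [0.8, -0.5, 1.7]
grip_width: 0.303
```

```bash
python3 - <<'E'
from h import *
c=snap('side','side7');s=get_state();p=np.array(s['position']);print(p,s['ft_force'],s['grip_width']*87)
im=c['frame'][240:300,275:335,::-1]; im=cv2.resize(im,None,fx=12,fy=12,interpolation=cv2.INTER_CUBIC)
im=(255*(im/255.)**.5).astype(np.uint8)
cv2.imwrite('pics/c11.png',im)
E
```

```text
[ 0.499796   -0.27198698 -0.01072262] [0.78607147 0.22990484 1.82506847] 25.722567082728464
```

View pics/c11.png

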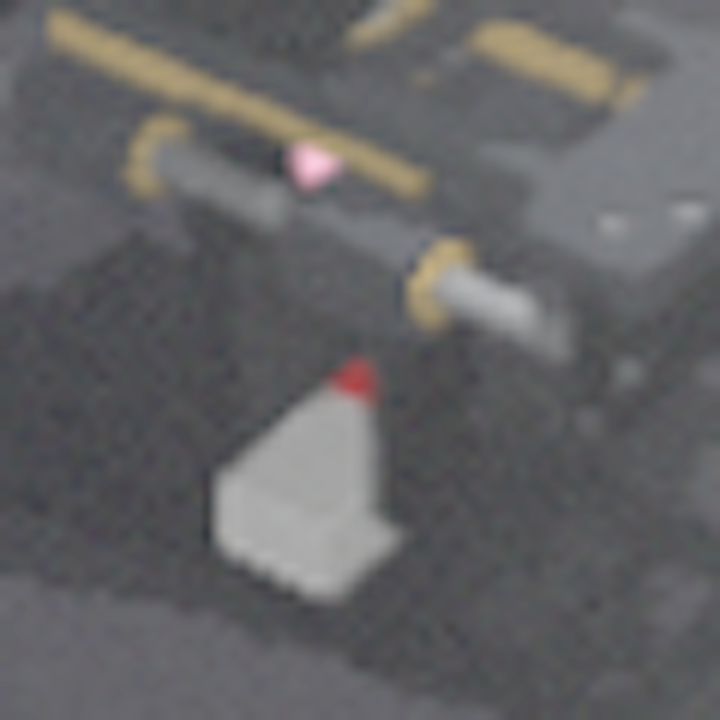

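Call:
play_rows:
  series: [15,0,0,-0.01,0,0,0,15,0,0,-0.03,0,0,0,15,0,0,-0.05,0,0,0,15,0,0,-0.08,0,0,0,15,0,0,-0.09,0,0,0,15,0,0,-0.09,0,0,0,15,0,0,-0.09,0,0,0]

```text
time: 7.77
position: [0.4996, -0.272, 0.0792]
tool_rot: [2.839, 1.342, 0.0]
ft_force: [0.1, -0.1, -1.1]
grip_width: 0.298
```

```bash
python3 - <<'E'
from h import *
go(.5868,.0366,.09,74.4)
E
```

```text
shift [0.2938, -0.1285, -0.011] turn [0.04, 0.03, -23.8]
```

Call:
play_rows:
  series: [15,0.03,-0.013,-0.01,0,0,-2.4,15,0.06,-0.026,-0.011,0,0,-4.8,15,0.095,-0.041,-0.011,0,0,-8,15,0.13,-0.057,-0.011,0,0,-12,15,0.165,-0.072,-0.011,0,0,-15,15,0.2,-0.0875,-0.011,0,0,-18,15,0.235,-0.103,-0.011,0,0,-21,15,0.265,-0.116,-0.011,0,0,-23,15,0.285,-0.125,-0.011,0,0,-23.8,15,0.2938,-0.1285,-0.011,0,0,-23.8]

```text
time: 8.6
position: [0.5855, 0.0419, 0.0881]
tool_rot: [-2.493, -1.905, 0.001]
ft_force: [-0.5, 1.2, -0.7]
grip_width: 0.295
```

Call:
play_rows:
  series: [15,0,0,0,0,0,0,15,0,0,0,0,0,0,15,0,0,0,0,0,0,15,0,0,0,0,0,0,15,0,0,0,0,0,0]

```text
time: 9.02
position: [0.5866, 0.0345, 0.0899]
tool_rot: [2.505, 1.895, -0.001]
ft_force: [-0.1, -0.4, -0.3]
grip_width: 0.297
```

```bash
python3 - <<'E'
from h import *
go(.5868,.0366,.03,74.4)
s=get_state();print(s['position'],s['grip_width'])
c=snap('side','side8');c=snap('top','top8')
a=cv2.imread('pics/top8.png');b=cv2.imread('pics/side8.png')
def cr(im,x0,y0,w,h,k): return cv2.resize(im[y0:y0+h,x0:x0+w],None,fx=k,fy=k,interpolation=cv2.INTER_CUBIC)
im=np.hstack([cr(a,260,130,80,100,5),cr(b,290,130,80,100,5)]);cv2.imwrite('pics/c12.png',(255*(im/255.)**.6).astype(np.uint8))
E
```

```text
shift [0.0022, -0.0004, 0.0599] turn [-0.0, 0.06, -0.17]
[0.58660944 0.03447762 0.08986597] 0.2973319481044536
```

View pics/c12.png

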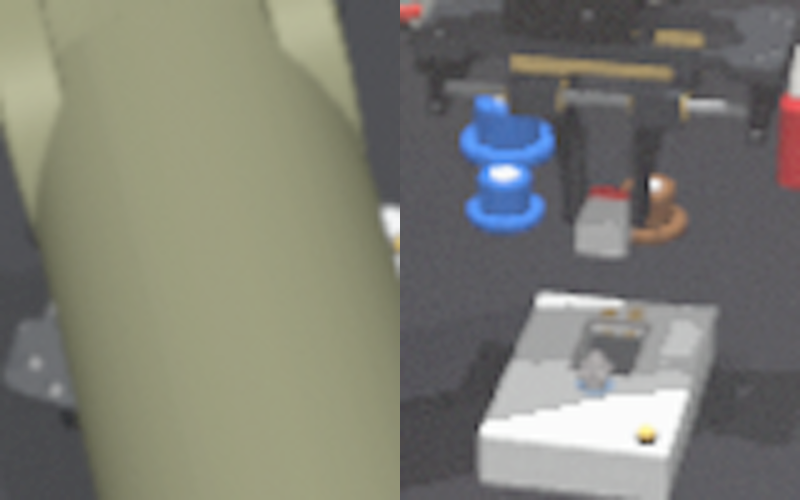

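```bash
cat >> h.py <<'E'
def wire(fn,out,pose,dims,z0,x0,y0,w,h,k,extra=[],g=.6):
    c=load(fn); im=c['frame'][y0:y0+h,x0:x0+w,::-1]; im=cv2.resize(im,None,fx=k,fy=k,interpolation=cv2.INTER_CUBIC); im=(255*(im/255.)**g).astype(np.uint8)
    def dr(pose,dims,z0,col):
        cs,sn=np.cos(pose[2]),np.sin(pose[2]); a,b,hh=dims[0]/2,dims[1]/2,dims[2]
        P=[(pose[0]+cs*u-sn*v,pose[1]+sn*u+cs*v,z) for z in(z0,z0+hh) for u,v in((a,b),(a,-b),(-a,-b),(-a,b))]
        q=((proj(c,P)-[x0,y0]+.5)*k).astype(int)
        for i in range(4):
            for m,n in((i,(i+1)%4),(4+i,4+(i+1)%4),(i,i+4)): cv2.line(im,tuple(map(int,q[m])),tuple(map(int,q[n])),col,1)
    dr(pose,dims,z0,(0,255,0))
    for e in extra: dr(*e,(255,0,255))
    cv2.imwrite(f'pics/{out}.png',im)
E
python3 - <<'E'
from h import *
y=np.radians(-15.6+.17)
wire('side8','c13',(.5871,.0346,y),(.0265,.0485,.0175),.1006,310,150,60,60,12,[((.5806,.0126,np.radians(-15.6)),(.1,.15,.03),0),((.5873,.0367,np.radians(-15.6)),(.03,.052,.0),.03)])
E
```

```text
(no output)
```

View pics/c13.png

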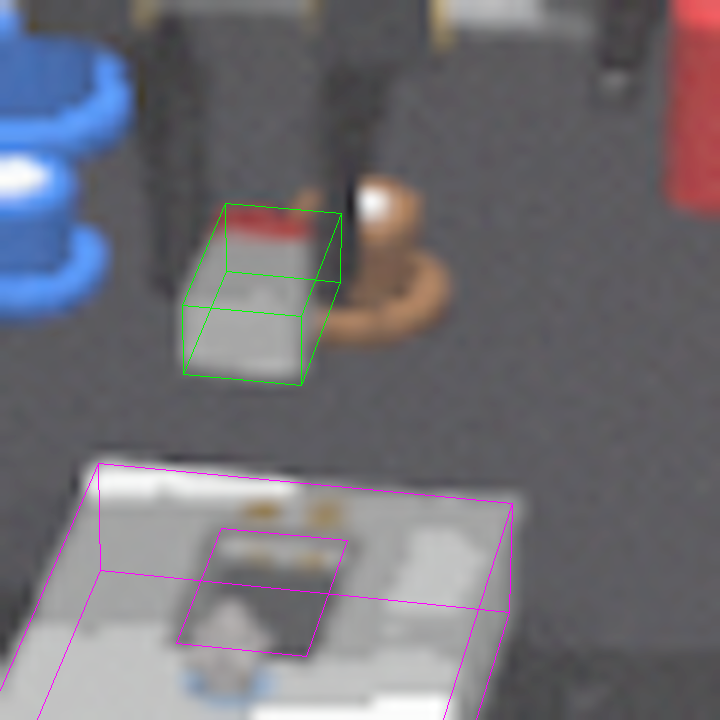

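Call:
play_rows:
  series: [15,0.0022,-0.0004,0.015,0,0,0,15,0.0022,-0.0004,0.035,0,0,0,15,0.0022,-0.0004,0.05,0,0,0,15,0.0022,-0.0004,0.06,0,0,0,15,0.0022,-0.0004,0.062,0,0,0,15,0.0022,-0.0004,0.062,0,0,0,15,0.0022,-0.0004,0.062,0,0,0,15,0.0022,-0.0004,0.062,0,0,0]

```text
time: 9.78
position: [0.5879, 0.039, 0.0292]
tool_rot: [2.501, 1.899, 0.002]
ft_force: [0.6, -0.2, -0.7]
grip_width: 0.298
```

```bash
python3 - <<'E'
from h import *
s=get_state();p=s['position'];print(p,s['ft_force'],s['grip_width'])
go(.5868,.0366,p[2],74.4)
c=snap('side','side9')
wire('side9','c14',(p[0]+.0005,p[1],np.radians(-15.6)),(.0265,.0485,.0175),p[2]+.0107,310,165,60,60,12,[((.5806,.0126,np.radians(-15.6)),(.1,.15,.03),0),((.5873,.0367,np.radians(-15.6)),(.03,.052,.0),.03)])
E
```

```text
[0.58793317 0.03902396 0.02921398] [ 0.6158131  -0.2022246  -0.65809326] 0.2977326212816966
shift [-0.0026, -0.0004, -0.0] turn [0.11, -0.03, 0.0]
```

View pics/c14.png

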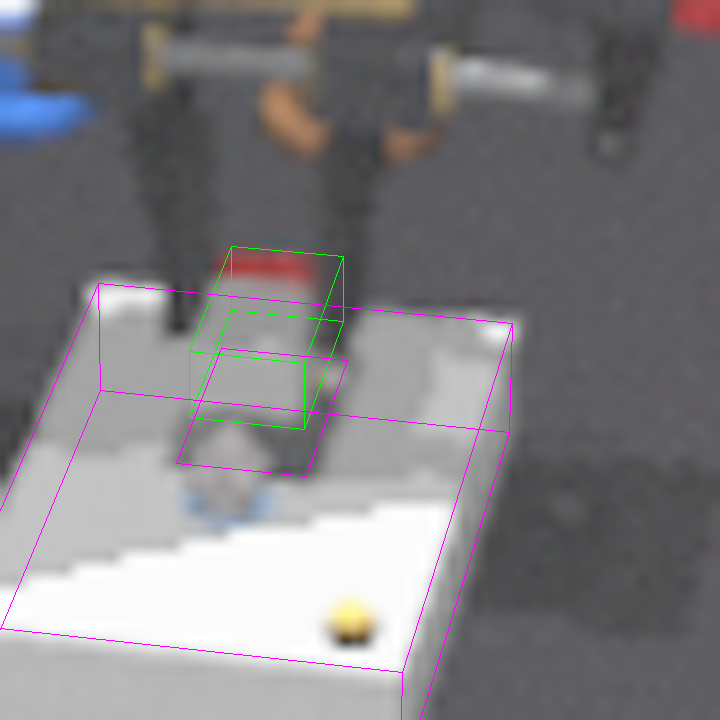

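Call:
play_rows:
  series: [15,0,0,0,0,0,0,15,0,0,0,0,0,0,15,0,0,0,0,0,0,15,0,0,0,0,0,0]

```text
time: 10.17
position: [0.587, 0.039, 0.0282]
tool_rot: [2.502, 1.9, 0.0]
ft_force: [0.4, 0.5, -0.2]
grip_width: 0.299
```

```bash
python3 - <<'E'
from h import *
s=get_state();p=s['position'];print(p,s['ft_force'],np.round(s['qd'],3))
go(.5868,.0366,p[2],74.4)
E
```

```text
[0.5870442  0.03895975 0.02819858] [ 0.43557648  0.52037435 -0.20647687] [ 0.     0.003  0.002  0.003 -0.    -0.001  0.   ]
shift [-0.0023, 0.0004, 0.0] turn [0.01, 0.0, 0.01]
```

Call:
play_rows:
  series: [15,-0.0023,0.0004,0.002,0,0,0,15,-0.0023,0.0004,0.002,0,0,0,15,-0.0023,0.0004,0.002,0,0,0,15,-0.0023,0.0004,0.002,0,0,0,15,-0.0023,0.0004,0.002,0,0,0]

```text
time: 10.58
position: [0.5867, 0.0367, 0.026]
tool_rot: [-2.502, -1.9, 0.0]
ft_force: [-0.1, -0.6, -0.6]
grip_width: 0.297
```

```bash
python3 - <<'E'
from h import *
s=get_state();p=s['position'];print(p,s['ft_force'],np.round(s['qd'],3))
go(.5868,.0366,p[2],74.4)
c=snap('side','side10')
wire('side10','c15',(p[0]+.0005,p[1],np.radians(-15.6)),(.0265,.0485,.0175),p[2]+.0107,310,165,60,60,12,[((.5806,.0126,np.radians(-15.6)),(.1,.15,.03),0),((.5873,.0367,np.radians(-15.6)),(.03,.052,.0),.03)])
E
```

```text
[0.586732   0.03669143 0.02599253] [-0.05900267 -0.63894615 -0.64858471] [-0.    -0.002 -0.002 -0.003 -0.     0.    -0.   ]
shift [-0.0001, 0.0001, -0.0] turn [-0.0, -0.0, 0.01]
```

View pics/c15.png

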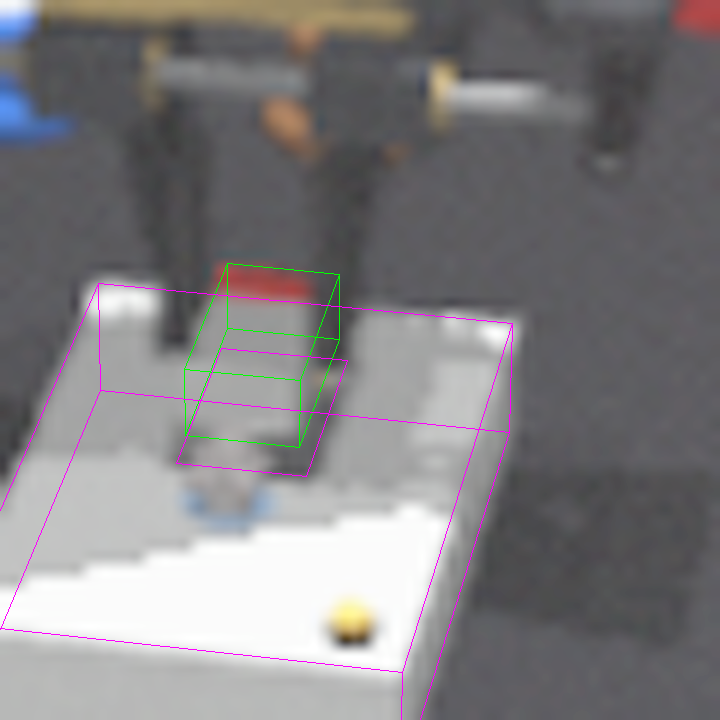

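Call:
play_rows:
  series: [15,0,0,0.003,0,0,0,15,0,0,0.006,0,0,0,15,0,0,0.007,0,0,0,15,0,0,0.008,0,0,0,15,0,0,0.009,0,0,0,15,0,0,0.01,0,0,0,15,0,0,0.01,0,0,0]

```text
time: 11.22
position: [0.5866, 0.0366, 0.0158]
tool_rot: [-2.502, -1.9, 0.0]
ft_force: [-0.4, -0.2, -1.1]
grip_width: 0.297
```

```bash
python3 - <<'E'
from h import *
s=get_state();p=s['position'];print(p,s['ft_force'],s['torque'],s['grip_width'])
go(.5868,.0366,p[2],74.4)
c=snap('side','side11')
wire('side11','c16',(p[0]+.0005,p[1],np.radians(-15.6)),(.0265,.0485,.0175),p[2]+.0107,310,165,60,60,12,[((.5806,.0126,np.radians(-15.6)),(.1,.15,.03),0)])
E
```

```text
[0.58659612 0.03663633 0.01580035] [-0.42354532 -0.18357017 -1.07555004] [-0.03995301 -0.10136037  0.00422615] 0.296638627757804
shift [0.0, 0.0002, -0.0] turn [-0.02, 0.01, 0.01]
```

View pics/c16.png

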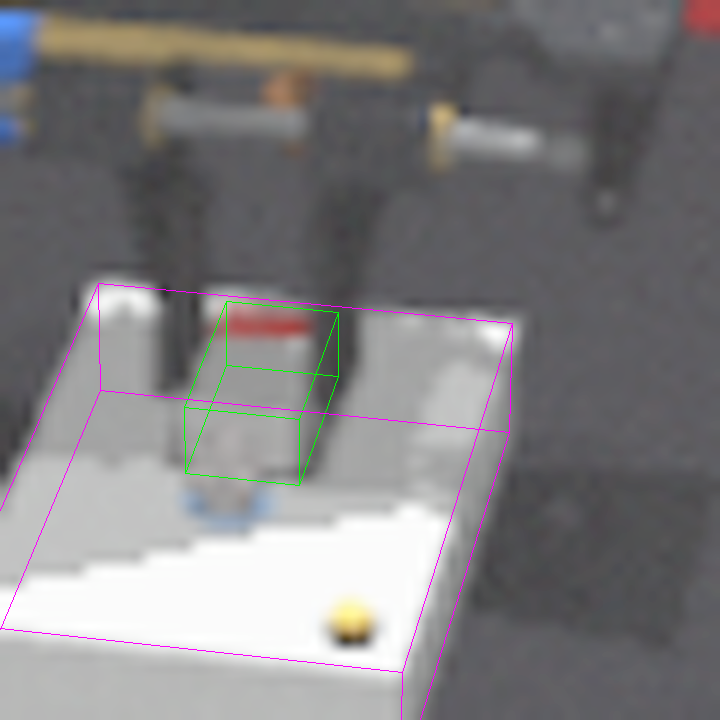

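Call:
play_rows:
  series: [15,0,0,0.001,0,0,0,15,0,0,0.002,0,0,0,15,0,0,0.003,0,0,0,15,0,0,0.004,0,0,0,15,0,0,0.004,0,0,0,15,0,0,0.004,0,0,0]

```text
time: 11.77
position: [0.5867, 0.0366, 0.0121]
tool_rot: [2.502, 1.9, -0.0]
ft_force: [-0.4, -0.6, 0.3]
grip_width: 0.298
```

```bash
python3 - <<'E'
from h import *
s=get_state();p=s['position'];print(p,s['ft_force'],s['torque'],s['grip_width'])
c=snap('side','side12')
wire('side12','c17',(p[0]+.0005,p[1],np.radians(-15.6)),(.0265,.0485,.0175),p[2]+.0107,310,165,60,60,12,[((.5806,.0126,np.radians(-15.6)),(.1,.15,.03),0)])
E
```

```text
[0.58674929 0.03662265 0.01207261] [-0.44364544 -0.58754259  0.2890246 ] [-0.03778628  0.00444185  0.01823426] 0.29805681246717386
```

View pics/c17.png

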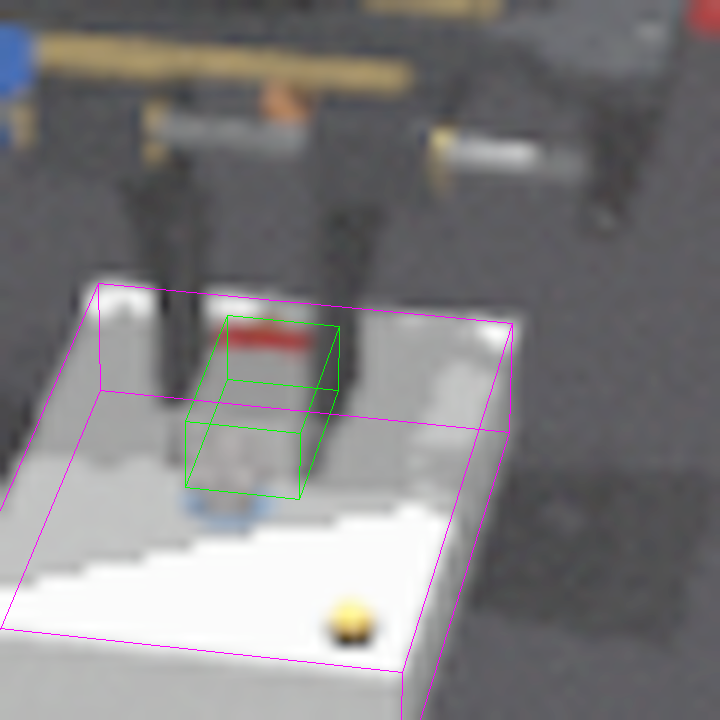

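Call:
play_rows:
  series: [15,0,0,0.001,0,0,0,15,0,0,0.0015,0,0,0,15,0,0,0.0015,0,0,0,15,0,0,0.0015,0,0,0,15,0,0,0.0015,0,0,0]

```text
time: 12.23
position: [0.5868, 0.0365, 0.011]
tool_rot: [2.502, 1.899, -0.0]
ft_force: [-1.9, -0.3, 5.0]
grip_width: 0.294
```

Call:
play_rows:
  series: [40,0,0,0,0,0,0,40,0,0,0,0,0,0,40,0,0,0,0,0,0,40,0,0,-0.02,0,0,0,40,0,0,-0.03,0,0,0,0,0,0,-0.03,0,0,0,0,0,0,-0.03,0,0,0,0,0,0,-0.03,0,0,0,0,0,0,-0.03,0,0,0,0,0,0,-0.03,0,0,0]

```text
time: 13.07
position: [0.5862, 0.0365, 0.0397]
tool_rot: [-2.502, -1.899, 0.002]
ft_force: [0.4, 0.6, -0.4]
grip_width: 0.104
```

```bash
python3 - <<'E'
from h import *
s=get_state();p=s['position'];print(p,s['ft_force'],s['torque'],s['grip_width'])
c=snap('side','side13')
wire('side13','c18',(.5873,.0367,np.radians(-15.6)),(.0265,.0485,.0175),.022,310,165,60,60,12,[((.5806,.0126,np.radians(-15.6)),(.1,.15,.03),0)])
go(.5870,.0367,p[2],74.4)
E
```

```text
[0.58615038 0.03652621 0.03973022] [ 0.35820621  0.62895428 -0.37132433] [-0.01845519 -0.07120763 -0.01285165] 0.10440690069755211
shift [0.0003, 0.0007, 0.0001] turn [-0.06, 0.02, 0.01]
```

View pics/c18.png

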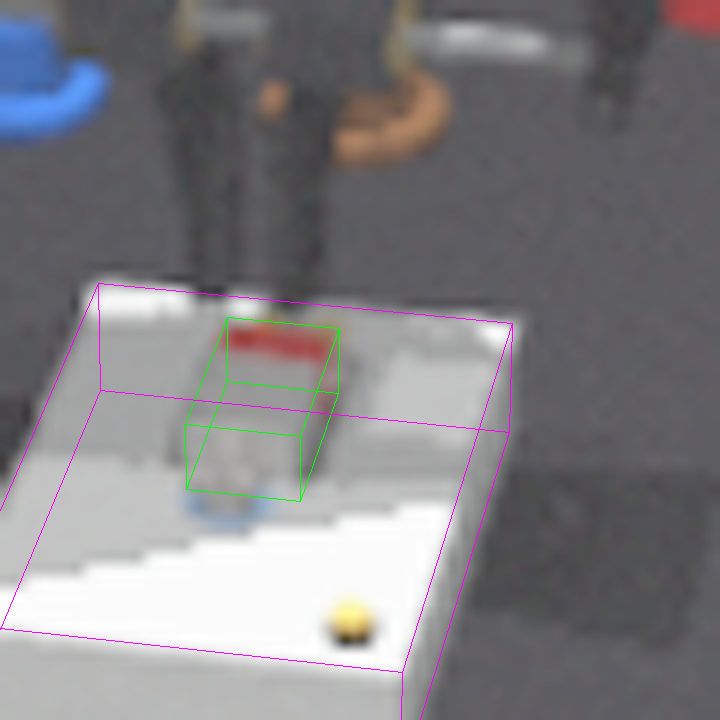

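Call:
play_rows:
  series: [0,0.0003,0.0005,0.008,0,0,0,0,0.0003,0.0005,0.016,0,0,0,0,0.0003,0.0005,0.019,0,0,0,0,0.0003,0.0005,0.021,0,0,0,0,0.0003,0.0005,0.022,0,0,0,0,0.0003,0.0005,0.0235,0,0,0,0,0.0003,0.0005,0.0235,0,0,0]

```text
time: 13.7
position: [0.5873, 0.0369, 0.0171]
tool_rot: [2.502, 1.9, -0.0]
ft_force: [0.1, 0.0, -0.1]
grip_width: 0.003
```

Call:
play_rows:
  series: [0,0,0,0.001,0,0,0,0,0,0,0.002,0,0,0,0,0,0,0.003,0,0,0,0,0,0,0.004,0,0,0,0,0,0,0.005,0,0,0,0,0,0,0.006,0,0,0,0,0,0,0.006,0,0,0]

```text
time: 14.28
position: [0.5876, 0.0369, 0.0115]
tool_rot: [2.502, 1.899, 0.001]
ft_force: [-1.1, -1.0, 3.8]
grip_width: 0.007
```

Call:
play_rows:
  series: [0,0,0,0.001,0,0,0,0,0,0,0.002,0,0,0,0,0,0,0.003,0,0,0,0,0,0,0.003,0,0,0,0,0,0,0.003,0,0,0]

```text
time: 14.7
position: [0.5876, 0.0368, 0.0084]
tool_rot: [2.502, 1.899, 0.001]
ft_force: [-0.9, -0.7, 4.9]
grip_width: 0.004
```

```bash
python3 - <<'E'
from h import *
s=get_state();p=s['position'];print(p,s['ft_force'],s['torque'],s['grip_width'])
c=snap('side','side14')
wire('side14','c19',(.5873,.0367,np.radians(-15.6)),(.0265,.0485,.0175),.012,310,165,60,60,12,[])
E
```

```text
[0.58760716 0.03683253 0.00839268] [-0.9463372  -0.6788025   4.86171964] [-0.02626687  0.25912889  0.02897868] 0.004219565139889685
```

View pics/c19.png

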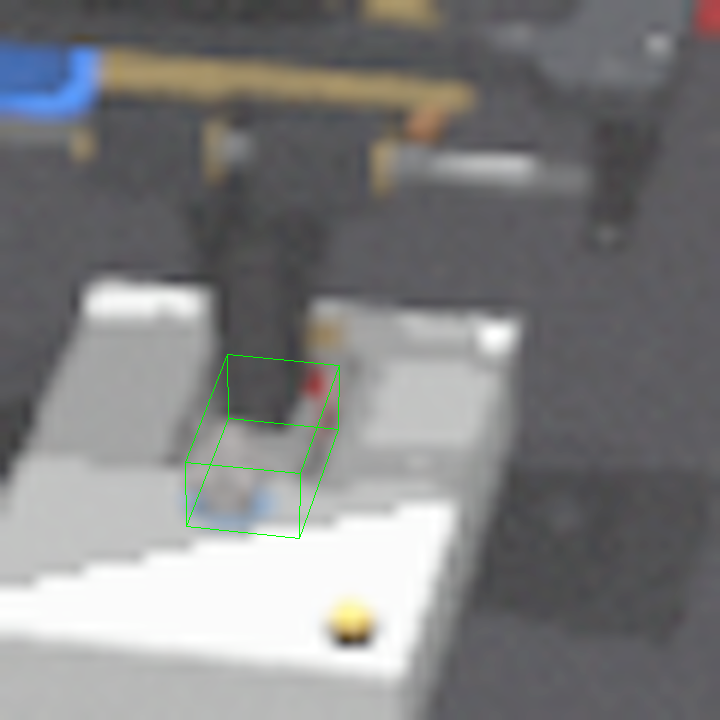

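Call:
play_rows:
  series: [0,0,0,0.001,0,0,0,0,0,0,0.002,0,0,0,0,0,0,0.003,0,0,0,0,0,0,0.004,0,0,0,0,0,0,0.004,0,0,0,0,0,0,0.004,0,0,0]

```text
time: 15.25
position: [0.5878, 0.0368, 0.0076]
tool_rot: [2.501, 1.898, -0.001]
ft_force: [-9.0, -1.0, 24.9]
grip_width: 0.005
```

Call:
play_rows:
  series: [0,0,0,-0.01,0,0,0,0,0,0,-0.04,0,0,0,0,0,0,-0.08,0,0,0,50,0,0,-0.1,0,0,0,50,0,0,-0.1,0,0,0]

```text
time: 15.67
position: [0.5912, 0.0374, 0.1092]
tool_rot: [2.498, 1.896, 0.012]
ft_force: [-0.3, 0.9, 0.6]
grip_width: 0.086
```

```bash
python3 - <<'E'
from h import *
s=get_state();p=s['position'];print(p,s['ft_force'],s['grip_width'])
c=snap('side','side15')
wire('side15','c20',(.5873,.0367,np.radians(-15.6)),(.0265,.0485,.0175),.012,310,165,60,60,12,[])
go(.538,.2453,.1,114.5)
E
```

```text
[0.59116848 0.03735953 0.10922301] [-0.30467891  0.867649    0.63728528] 0.08600593359601155
shift [0.1868, -0.1057, 0.0062] turn [0.33, 0.04, -40.1]
```

View pics/c20.png

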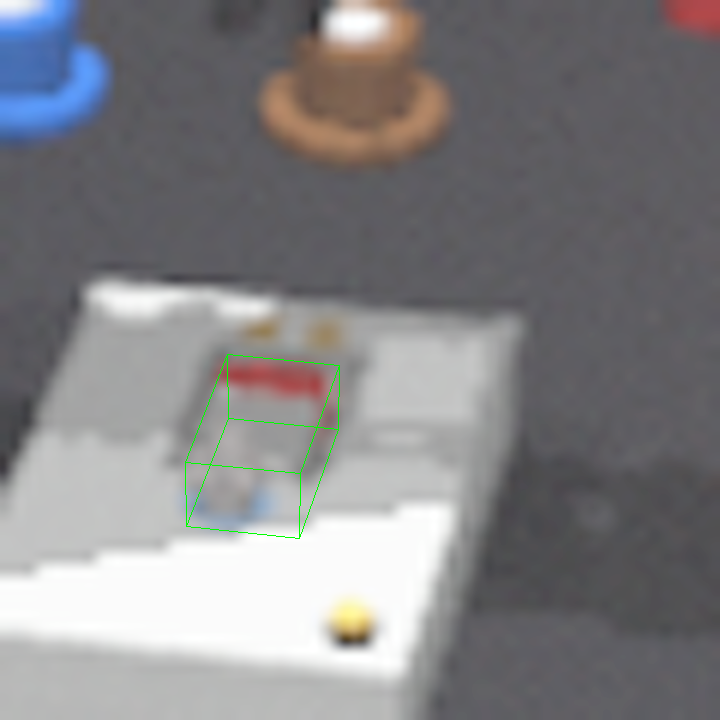

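```bash
python3 - <<'E'
from h import *
go(.538,.2453,.1,94.5)
E
```

```text
shift [0.1868, -0.1057, 0.0062] turn [0.33, -0.01, -20.1]
```

Call:
play_rows:
  series: [50,0.03,-0.016,0,0,0,-3.5,50,0.065,-0.036,0,0,0,-8,50,0.1,-0.057,0,0,0,-12,50,0.135,-0.077,0,0,0,-16,50,0.165,-0.094,0,0,0,-19,50,0.182,-0.103,0,0,0,-20.1,50,0.185,-0.105,0,0,0,-20.1,50,0.185,-0.105,0,0,0,-20.1,50,0.185,-0.105,0,0,0,-20.1,50,0.185,-0.105,0,0,0,-20.1]

```text
time: 16.55
position: [0.5366, 0.2406, 0.1031]
tool_rot: [2.136, 2.303, -0.003]
ft_force: [0.2, 0.3, 0.2]
grip_width: 0.503
```

```bash
python3 - <<'E'
from h import *
s=get_state();p=s['position'];print(p,s['ft_force'],s['grip_width'],np.round(s['qd'],3))
c=snap('side','side16');snap('top','top16')
a=cv2.imread('pics/top16.png');b=cv2.imread('pics/side16.png')
def cr(im,x0,y0,w,h,k): return cv2.resize(im[y0:y0+h,x0:x0+w],None,fx=k,fy=k,interpolation=cv2.INTER_CUBIC)
im=np.hstack([cr(a,260,145,80,100,5),cr(b,270,90,80,100,5)]);cv2.imwrite('pics/c21.png',(255*(im/255.)**.6).astype(np.uint8))
go(.538,.2453,.05,94.5)
E
```

```text
[0.53657621 0.24058685 0.10308704] [0.20421109 0.30372197 0.19622532] 0.5030120985805508 [ 0.007 -0.008 -0.003 -0.005 -0.003  0.002 -0.001]
shift [0.0043, 0.0017, 0.0535] turn [-0.02, 0.06, -0.18]
```

View pics/c21.png

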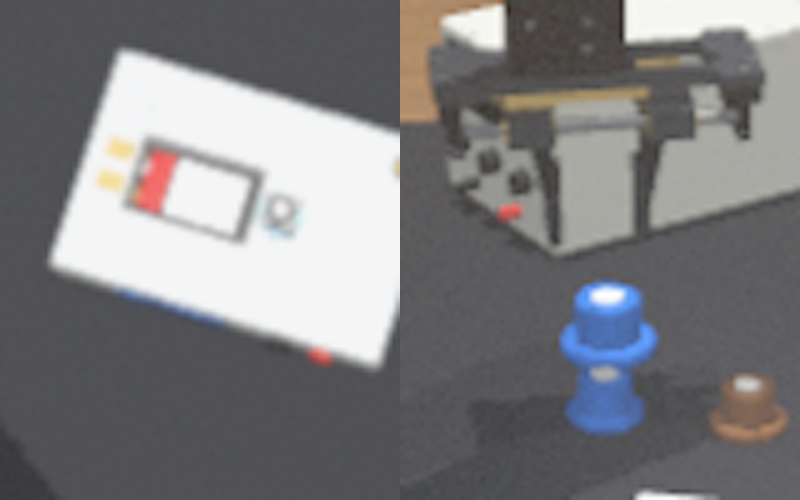

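The battery sits centred and flush in the recess, red end towards the contacts (top view, about (290,185)). Next I'll refine the cap position with ring overlays.

```bash
python3 - <<'E'
from h import *
def rings(fn,xy,x0,y0,w,h,k):
    c=load(fn); im=cv2.resize(c['frame'][y0:y0+h,x0:x0+w,::-1],None,fx=k,fy=k,interpolation=cv2.INTER_CUBIC)
    t=np.linspace(0,2*np.pi,60)
    for r,z in((.024,0),(.024,.008),(.016,.008),(.016,.03)):
        q=((proj(c,np.c_[xy[0]+r*np.cos(t),xy[1]+r*np.sin(t),0*t+z])-[x0,y0]+.5)*k).astype(np.int32)
        cv2.polylines(im,[q],True,(0,255,0),1)
    return im
xy=(.5382,.2457)
cv2.imwrite('pics/c22.png',np.hstack([rings('top0',xy,189,188,30,30,13),rings('side0',xy,296,155,30,30,13)]))
E
```

```text
(no output)
```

View pics/c22.png

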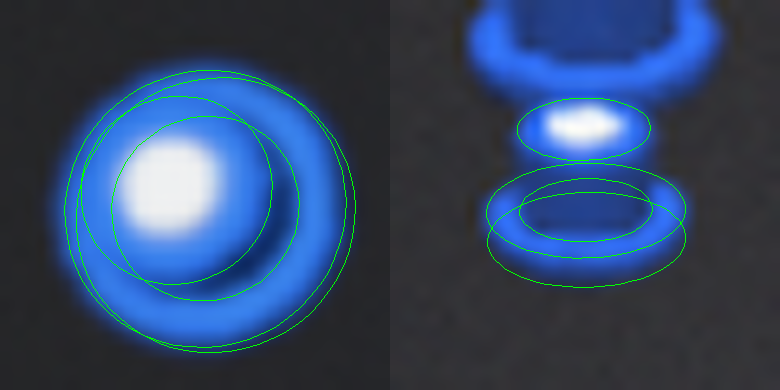

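```bash
python3 - <<'E'
from h import *
go(.5387,.2470,.04,94.5)
E
```

```text
shift [0.0059, 0.0025, 0.0635] turn [-0.02, 0.06, -0.18]
```

Call:
play_rows:
  series: [55,0.005,0.0025,0.015,0,0,0,55,0.005,0.0025,0.04,0,0,0,55,0.005,0.0025,0.06,0,0,0,55,0.005,0.0025,0.0635,0,0,0,55,0.005,0.0025,0.0635,0,0,0,55,0.005,0.0025,0.0635,0,0,0,55,0.005,0.0025,0.0635,0,0,0,55,0.005,0.0025,0.0635,0,0,0]

```text
time: 17.32
position: [0.539, 0.2489, 0.0419]
tool_rot: [2.132, 2.306, 0.003]
ft_force: [0.5, 0.5, 0.9]
grip_width: 0.555
```

```bash
python3 - <<'E'
from h import *
s=get_state();p=np.array(s['position']);print(p,s['ft_force'],s['grip_width'],np.round(s['qd'],3))
c=snap('side','side17')
b=c['frame'][120:180,280:345,::-1]
im=cv2.resize(b,None,fx=12,fy=12,interpolation=cv2.INTER_CUBIC);im=(255*(im/255.)**.6).astype(np.uint8)
R=Ro.from_rotvec(s['tool_rot']).as_matrix();w=s['grip_width']*.0435
for sg in(1,-1):
  q=((proj(c,[p+R@np.array([sx,sg*w,z]) for sx,z in((-.0095,-.06),(-.0095,-.0216),(.0095,-.0216),(.0095,-.06))])-[280,120]+.5)*12).astype(np.int32)
  cv2.polylines(im,[q],False,(0,255,0),1)
cv2.imwrite('pics/c23.png',im)
go(.5387,.2470,-.0111,94.5)
E
```

```text
[0.53897402 0.24885306 0.04185618] [0.53273172 0.45968108 0.90804562] 0.555059681376754 [ 0.001 -0.002 -0.001  0.005  0.002 -0.001 -0.002]
shift [-0.0018, -0.0004, 0.0528] turn [0.12, -0.02, -0.0]
```

View pics/c23.png

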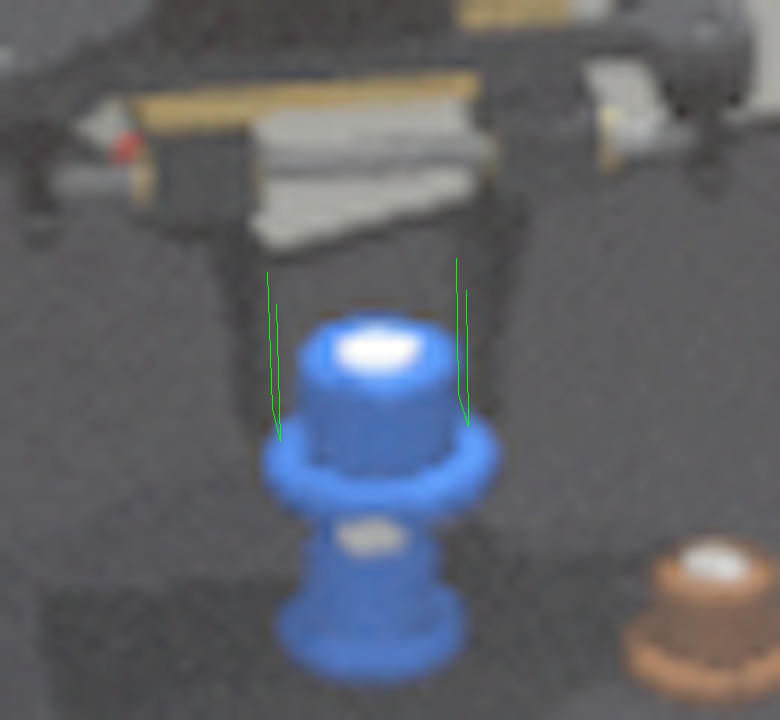

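Call:
play_rows:
  series: [55,-0.0018,-0.0004,0.015,0,0,0,55,-0.0018,-0.0004,0.03,0,0,0,55,-0.0018,-0.0004,0.042,0,0,0,55,-0.0018,-0.0004,0.049,0,0,0,55,-0.0018,-0.0004,0.0525,0,0,0,55,-0.0018,-0.0004,0.0525,0,0,0,55,-0.0018,-0.0004,0.0525,0,0,0,55,-0.0018,-0.0004,0.0525,0,0,0]

```text
time: 18.03
position: [0.5381, 0.247, -0.0115]
tool_rot: [2.132, 2.307, 0.001]
ft_force: [0.4, -0.0, 1.3]
grip_width: 0.549
```

Call:
play_rows:
  series: [20,0,0,0,0,0,0,20,0,0,0,0,0,0,20,0,0,0,0,0,0,20,0,0,0,0,0,0,20,0,0,0,0,0,0,20,0,0,0,0,0,0,20,0,0,0,0,0,0,20,0,0,0,0,0,0]
  force: 45

```text
time: 18.7
position: [0.538, 0.2466, -0.0117]
tool_rot: [2.132, 2.307, 0.0]
ft_force: [-0.7, -0.7, 2.9]
grip_width: 0.352
```

```bash
python3 - <<'E'
from h import *
s=get_state();p=np.array(s['position']);print(p,s['ft_force'],s['grip_width']*87)
c=snap('side','side18')
b=c['frame'][130:190,280:345,::-1]
im=cv2.resize(b,None,fx=12,fy=12,interpolation=cv2.INTER_CUBIC);im=(255*(im/255.)**.6).astype(np.uint8)
cv2.imwrite('pics/c24.png',im)
E
```

```text
[ 0.5379635   0.24660281 -0.01172684] [-0.72006175 -0.7142946   2.88260298] 30.596405295605955
```

View pics/c24.png

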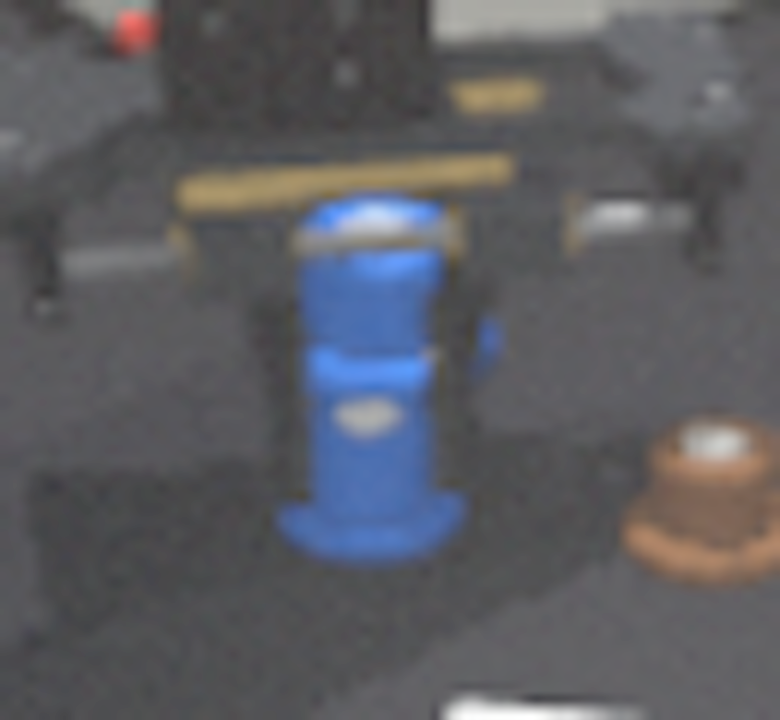

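Call:
play_rows:
  series: [20,0,0,-0.005,0,0,0,20,0,0,-0.015,0,0,0,20,0,0,-0.035,0,0,0,20,0,0,-0.06,0,0,0,20,0,0,-0.08,0,0,0,20,0,0,-0.095,0,0,0,20,0,0,-0.1,0,0,0,20,0,0,-0.1,0,0,0,20,0,0,-0.1,0,0,0]

```text
time: 19.5
position: [0.5375, 0.2462, 0.0877]
tool_rot: [2.132, 2.307, -0.001]
ft_force: [-0.1, -0.5, -1.2]
grip_width: 0.353
```

```bash
python3 - <<'E'
from h import *
s=get_state();p=np.array(s['position']);print(p,s['ft_force'],s['grip_width']*87)
c=snap('side','side19')
b=c['frame'][90:150,280:345,::-1]
im=cv2.resize(b,None,fx=12,fy=12,interpolation=cv2.INTER_CUBIC);im=(255*(im/255.)**.6).astype(np.uint8)
t=np.linspace(0,2*np.pi,60); d=p-[.5380,.2466,-.0117]
for r,z in((.024,0),(.024,.008),(.016,.03)):
    q=((proj(c,np.c_[.5387+d[0]+r*np.cos(t),.2470+d[1]+r*np.sin(t),0*t+z+d[2]])-[280,90]+.5)*12).astype(np.int32)
    cv2.polylines(im,[q],True,(0,255,0),1)
cv2.imwrite('pics/c25.png',im)
# stud target: TCP
st=np.array([.5766,-.0018]); print(st-(np.array([.5387,.2470])-[.5380,.2466]))
go(.5759,-.0022,p[2],84.5)
E
```

```text
[0.53745841 0.24624846 0.08769522] [-0.09132265 -0.50895951 -1.20251787] 30.667585334338103
[ 0.5759 -0.0022]
shift [-0.2505, 0.0192, -0.0005] turn [-0.08, 0.05, 10.0]
```

View pics/c25.png

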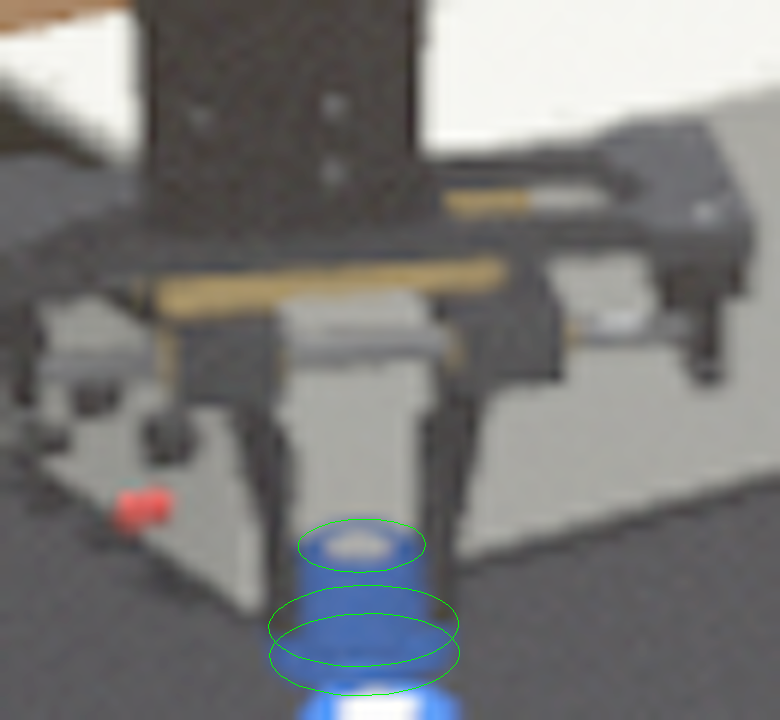

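```bash
python3 - <<'E'
from h import *
go(.5759,-.0022,.088,94.5)
E
```

```text
shift [-0.2505, 0.0192, -0.0008] turn [-0.09, 0.04, 0.0]
```

Call:
play_rows:
  series: [20,-0.02,0.0015,0,0,0,0,20,-0.055,0.004,0,0,0,0,20,-0.09,0.007,0,0,0,0,20,-0.125,0.0095,0,0,0,0,20,-0.16,0.0122,0,0,0,0,20,-0.195,0.015,0,0,0,0,20,-0.225,0.0172,0,0,0,0,20,-0.242,0.0185,0,0,0,0,20,-0.25,0.0191,0,0,0,0,20,-0.25,0.0191,0,0,0,0]

```text
time: 20.38
position: [0.5758, -0.0036, 0.0867]
tool_rot: [-2.136, -2.302, 0.003]
ft_force: [0.1, 0.3, -0.1]
grip_width: 0.352
```

Call:
play_rows:
  series: [20,0,0,0,0,0,0,20,0,0,0,0,0,0,20,0,0,0,0,0,0,20,0,0,0,0,0,0,20,0,0,0,0,0,0]

```text
time: 20.8
position: [0.5763, 0.0001, 0.0881]
tool_rot: [2.13, 2.309, 0.0]
ft_force: [0.0, -0.2, 0.2]
grip_width: 0.351
```

```bash
python3 - <<'E'
from h import *
s=get_state();p=np.array(s['position']);print(p,np.round(s['qd'],3))
go(.5759,-.0022,.048,94.5)
E
```

```text
[5.76346495e-01 5.28473490e-05 8.81156429e-02] [ 0.004 -0.     0.006 -0.001  0.002 -0.     0.002]
shift [-0.0022, -0.0006, 0.0401] turn [0.01, -0.0, 0.12]
```

Call:
play_rows:
  series: [20,-0.0015,-0.0006,0.01,0,0,0,20,-0.0015,-0.0006,0.02,0,0,0,20,-0.0015,-0.0006,0.028,0,0,0,20,-0.0015,-0.0006,0.03,0,0,0,20,-0.0015,-0.0006,0.03,0,0,0,20,-0.0015,-0.0006,0.03,0,0,0,20,-0.0015,-0.0006,0.03,0,0,0,20,-0.0015,-0.0006,0.03,0,0,0,20,-0.0015,-0.0006,0.03,0,0,0]

```text
time: 21.55
position: [0.5763, -0.0027, 0.0585]
tool_rot: [2.132, 2.307, 0.001]
ft_force: [0.8, 0.0, -0.7]
grip_width: 0.351
```

```bash
cat >> h.py <<'E'
def capview(fn,out,p,x0,y0,w,h,k):
    c=load(fn); im=cv2.resize(c['frame'][y0:y0+h,x0:x0+w,::-1],None,fx=k,fy=k,interpolation=cv2.INTER_CUBIC);im=(255*(im/255.)**.6).astype(np.uint8)
    t=np.linspace(0,2*np.pi,60)
    C=np.array(p)+[.0007,.0004,.0117]
    for x,y,r,z,col in((C[0],C[1],.024,C[2],(0,255,0)),(C[0],C[1],.024,C[2]+.008,(0,255,0)),(C[0],C[1],.016,C[2]+.03,(0,255,0)),(.5766,-.0018,.0065,.03,(255,0,255)),(.5766,-.0018,.003,.05,(255,0,255))):
        q=((proj(c,np.c_[x+r*np.cos(t),y+r*np.sin(t),0*t+z])-[x0,y0]+.5)*k).astype(np.int32)
        cv2.polylines(im,[q],True,col,1)
    cv2.imwrite(f'pics/{out}.png',im)
E
python3 - <<'E'
from h import *
s=get_state();p=np.array(s['position']);print(p,s['ft_force'],np.round(s['qd'],3))
snap('side','side20'); capview('side20','c26',p,300,160,60,60,12)
go(.5759,-.0022,p[2],94.5)
E
```

```text
[ 0.57629817 -0.00272694  0.05847716] [ 0.76744041  0.01937164 -0.71385159] [ 0.     0.     0.003  0.003  0.002  0.    -0.002]
shift [0.0005, -0.0003, -0.0001] turn [0.04, 0.02, 0.01]
```

View pics/c26.png

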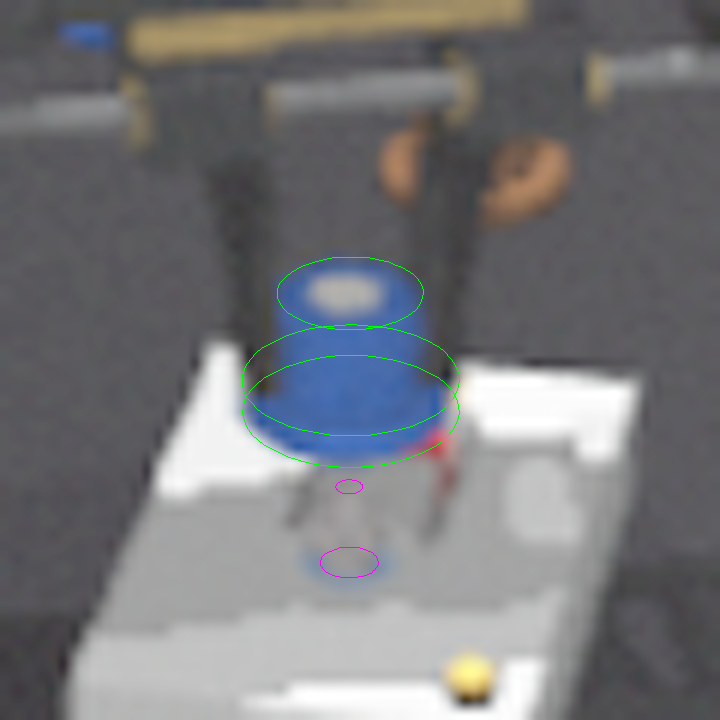

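Call:
play_rows:
  series: [20,0.0005,-0.0003,0.006,0,0,0,20,0.0005,-0.0003,0.012,0,0,0,20,0.0005,-0.0003,0.017,0,0,0,20,0.0005,-0.0003,0.019,0,0,0,20,0.0005,-0.0003,0.019,0,0,0,20,0.0005,-0.0003,0.019,0,0,0,20,0.0005,-0.0003,0.019,0,0,0]

```text
time: 22.18
position: [0.5758, -0.0022, 0.0391]
tool_rot: [2.132, 2.307, 0.0]
ft_force: [0.8, 0.5, -0.9]
grip_width: 0.355
```

```bash
python3 - <<'E'
from h import *
s=get_state();p=np.array(s['position']);print(p,s['ft_force'],np.round(s['qd'],3))
snap('side','side21'); capview('side21','c27',p,300,160,60,60,12)
go(.5759,-.0022,p[2],94.5)
E
```

```text
[ 0.57576586 -0.00220203  0.03914774] [ 0.75352737  0.45401231 -0.92436357] [ 0.001 -0.002 -0.002 -0.003 -0.    -0.001 -0.001]
shift [-0.0, 0.0001, 0.0001] turn [0.02, 0.01, 0.01]
```

View pics/c27.png

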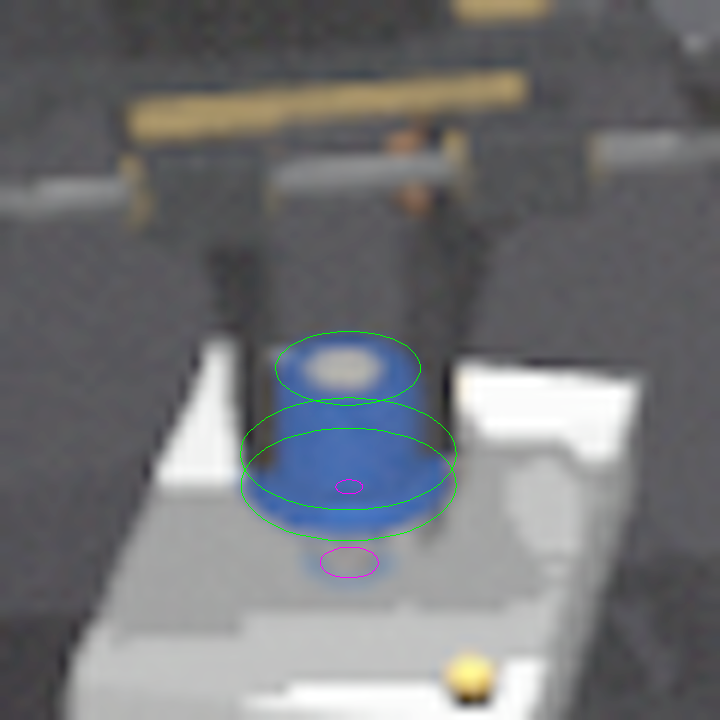

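Call:
play_rows:
  series: [20,0,0,0.002,0,0,0,20,0,0,0.004,0,0,0,20,0,0,0.006,0,0,0,20,0,0,0.007,0,0,0,20,0,0,0.007,0,0,0,20,0,0,0.007,0,0,0]

```text
time: 22.73
position: [0.5755, -0.0022, 0.0319]
tool_rot: [-2.132, -2.307, 0.0]
ft_force: [0.2, -0.2, -0.6]
grip_width: 0.355
```

Call:
play_rows:
  series: [20,0,0,0.0005,0,0,0,20,0,0,0.001,0,0,0,20,0,0,0.002,0,0,0,20,0,0,0.003,0,0,0,20,0,0,0.004,0,0,0,20,0,0,0.004,0,0,0]
  force: 60

```text
time: 23.23
position: [0.5768, -0.0021, 0.029]
tool_rot: [2.131, 2.306, 0.002]
ft_force: [1.3, 0.2, 3.7]
grip_width: 0.353
```

Call:
play_rows:
  series: [20,0,0,0.0005,0,0,0,20,0,0,0.001,0,0,0,20,0,0,0.0015,0,0,0,20,0,0,0.002,0,0,0,20,0,0,0.002,0,0,0,20,0,0,0.002,0,0,0]

```text
time: 23.73
position: [0.5762, -0.0021, 0.0261]
tool_rot: [2.132, 2.307, 0.002]
ft_force: [2.5, 0.5, 1.3]
grip_width: 0.35
```

Call:
play_rows:
  series: [20,0,0,0.001,0,0,0,20,0,0,0.002,0,0,0,20,0,0,0.003,0,0,0,20,0,0,0.004,0,0,0,20,0,0,0.004,0,0,0,20,0,0,0.004,0,0,0]

```text
time: 24.23
position: [0.5752, -0.0022, 0.0212]
tool_rot: [-2.132, -2.307, 0.0]
ft_force: [3.8, 1.1, -4.7]
grip_width: 0.349
```

```bash
python3 - <<'E'
from h import *
s=get_state();p=np.array(s['position']);print(p,s['ft_force'],s['torque'])
snap('side','side22'); capview('side22','c28',p,300,160,60,60,12)
go(.5759,-.0022,p[2],94.5)
E
```

```text
[ 0.57522243 -0.00223299  0.02115298] [ 3.76801218  1.12037503 -4.70045514] [ 0.08265983 -1.10378187 -0.03143381]
shift [0.0, 0.0007, 0.0] turn [-0.05, -0.02, 0.01]
```

View pics/c28.png

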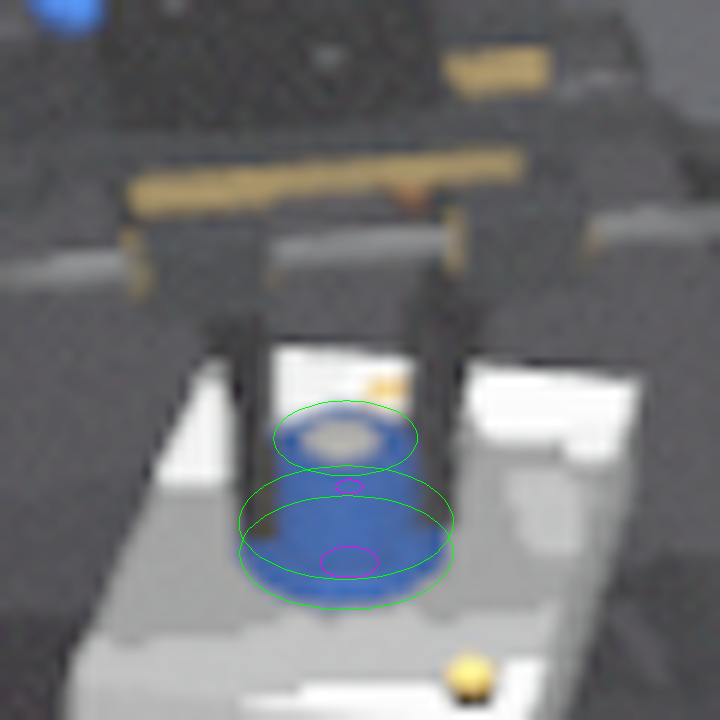

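Call:
play_rows:
  series: [20,0,0.0005,0.001,0,0,0,20,0,0.0005,0.002,0,0,0,20,0,0.0005,0.003,0,0,0,20,0,0.0005,0.004,0,0,0,20,0,0.0005,0.004,0,0,0,20,0,0.0005,0.004,0,0,0]

```text
time: 24.78
position: [0.5753, -0.0023, 0.0183]
tool_rot: [-2.132, -2.307, 0.003]
ft_force: [-2.2, -0.3, 5.1]
grip_width: 0.352
```

Call:
play_rows:
  series: [20,0,0,0.001,0,0,0,20,0,0,0.002,0,0,0,20,0,0,0.0025,0,0,0,20,0,0,0.0025,0,0,0,20,0,0,0.0025,0,0,0,20,0,0,0.0025,0,0,0,20,0,0,0.0025,0,0,0,20,0,0,0.0025,0,0,0]

```text
time: 25.45
position: [0.5753, -0.0023, 0.0182]
tool_rot: [-2.132, -2.307, 0.005]
ft_force: [-9.6, -0.4, 20.9]
grip_width: 0.351
```

```bash
python3 - <<'E'
from h import *
s=get_state();p=np.array(s['position']);print(p,s['ft_force'],s['torque'],s['grip_width'])
snap('side','side23'); capview('side23','c29',p,300,160,60,60,12)
go(.5759,-.0022,p[2],94.5)
E
```

```text
[ 0.57531166 -0.00230624  0.01816668] [-9.64988799 -0.35494094 20.86737402] [-0.11963127  1.86430004 -0.05783506] 0.351258097219426
shift [0.0001, 0.0006, -0.0] turn [-0.12, 0.12, 0.01]
```

View pics/c29.png

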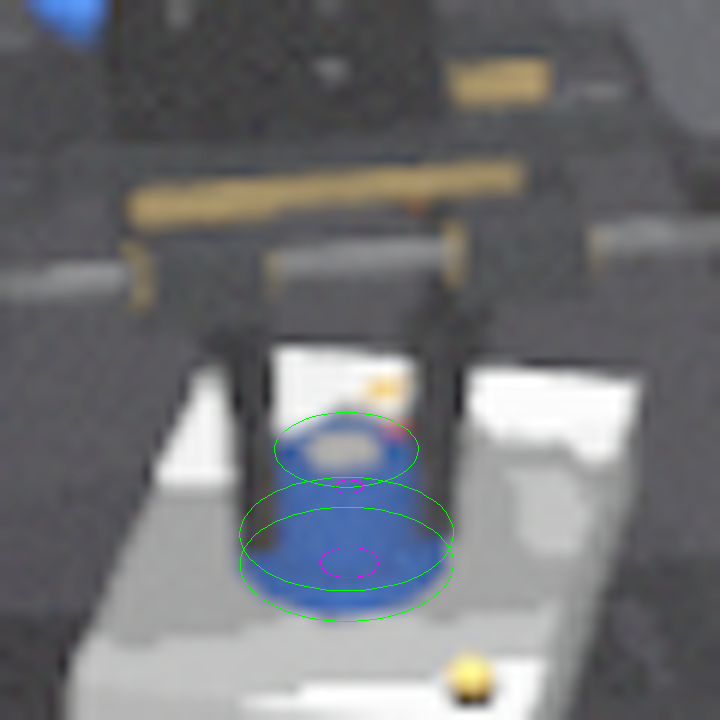

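```bash
python3 - <<'E'
from h import *
P={'side20':(.57630,-.00273,.05848),'side21':(.57577,-.0022,.03915),'side22':(.57522,-.00223,.02115),'side23':(.57531,-.0023,.01817)}
for n,p in P.items():
    c=load(n); q=proj(c,np.array(p)+[.0007,.0004,.0417])[0]
    f=c['frame'].astype(int); x,y=int(q[0]),int(q[1]); r=f[y-5:y+6,x-7:x+8]
    w=np.clip(r[:,:,0]-70,0,None)*(np.abs(r[:,:,0]-r[:,:,2])<40).astype(float)
    yy,xx=np.mgrid[y-5:y+6,x-7:x+8]; print(n,q.round(2),((w*xx).sum()/w.sum()-q[0]).round(2),((w*yy).sum()/w.sum()-q[1]).round(2))
    # flange bottom edge: column profile
    qb=proj(c,np.array(p)+[.0007,.0004-.024,.0117])[0]
    col=f[int(qb[1])-8:int(qb[1])+6,int(round(qb[0]))-2:int(round(qb[0]))+3].mean(1); print('  bottom pred',qb.round(2),[(int(qb[1])-8+i,int(v[2]-v[0])) for i,v in enumerate(col)])
c=load('side23'); print(proj(c,[.5766,-.0018-.024,.03]))
E
```

```text
side20 [328.7  183.92] -0.46 -0.02
  bottom pred [329.42 198.41] [(190, 105), (191, 104), (192, 102), (193, 103), (194, 99), (195, 97), (196, 120), (197, 114), (198, 53), (199, 8), (200, -1), (201, -2), (202, -3), (203, -3)]
side21 [328.51 190.16] -0.28 -0.03
  bottom pred [329.22 204.56] [(196, 105), (197, 105), (198, 104), (199, 106), (200, 101), (201, 93), (202, 123), (203, 117), (204, 62), (205, 11), (206, 5), (207, 17), (208, 27), (209, 8)]
side22 [328.33 195.99] -1.18 -3.83
  bottom pred [329.03 210.3 ] [(202, 106), (203, 105), (204, 106), (205, 105), (206, 98), (207, 95), (208, 117), (209, 112), (210, 42), (211, 5), (212, 0), (213, 0), (214, 0), (215, 0)]
side23 [328.37 196.96] -1.48 -3.75
  bottom pred [329.07 211.26] [(203, 105), (204, 105), (205, 106), (206, 105), (207, 97), (208, 96), (209, 117), (210, 108), (211, 28), (212, 3), (213, 0), (214, 0), (215, 0), (216, 0)]
[[329.29085166 211.18603078]]
```

The flange edge matches the fully home position to within about 0.3 mm, and the push reads 21 N. I'm handing in.

```bash
python3 - <<'E'
from h import *
s=get_state();print(s['time'],s['position'],s['ft_force'])
print(close_job())
E
```

```text
25.5 [ 0.57532673 -0.00232239  0.01816574] [-9.09007844 -0.84959648 20.45308293]
the job is handed in; nothing more can be done
None
```

I put the silver battery with the red end into the recess, terminals towards the brass contacts, and pressed it down to its stop. I then pushed the blue cap down the stud until it snapped home. The job was handed in at 25.5 s with the arm still gripping the cap and pressing it down with about 20 N. It reported no verdict.

**Battery:** pushing steadily at about 5 N, the plate slid until the force rose to 25 N at its stop. By then the fingertips were about 0.8 mm below the top face, where flush is 0.5 mm. The top picture showed the battery centred, red end towards the contacts.

**Cap:** going down, the force on the tool reversed to -4.7 N just after the balls, which is the snap. The cap then landed at the height worked out for fully home. In the side picture the flange edge lay within 0.3 mm of that position, the centre was about 0.6 mm off the stud, and the tilt was about 0.005 rad.

**What disagreed:**
- The fingertips end about 21.6 mm above the reported tool position, not at it. The first grasp therefore closed above the battery, and I found the real height by touching the battery's top, with up to 19 N, before gripping again.
- The gripper read 30.6 mm across the cap's 32 mm grip.
- About 9 N of sideways force remained in the final press.
- A check using the cap's white label failed in the last two pictures (about 4 pixels off). I put this down to other bright pixels in the search window and relied on the flange edge instead.

I saw nothing else on the table move, but I did not measure the other things' positions again at the end.

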